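# Rack the lopsided cartons heavy end down

## Task

Put the three slim cartons into the sloping wooden rack, the two long ones in the two bays with the long beds and the short one in the bay with the short bed, one to a bay, each with its heavy end at the bottom. You cannot see which end is heavy: lift each carton by its middle and feel for it. Slide each one down under the guard rail until its lower end rests on the foot stop, lying flat and straight on its bed, and let go; leave the tape roll and the brass weight where they are.

Things in the scene. Friction and masses are not known exactly. Their poses are not given: they have to be found in the camera images.
- carton_a_mid (a point): centre of a closed long square cardboard carton, 200 x 40 x 40 mm, rigid, lying flat on the worktop with its long axis within 8 degrees of world x. x = its long axis, z up at the start. Both ends look alike: a tape band near each, a blank label mid-top. The hidden heavy end differs from start to start and does not follow from the axes
- carton_b_mid (a point): centre of a closed long square cardboard carton, 200 x 40 x 40 mm, rigid, lying flat on the worktop with its long axis within 8 degrees of world x. x = its long axis, z up at the start. Both ends look alike: a tape band near each, a blank label mid-top. The hidden heavy end differs from start to start and does not follow from the axes
- carton_c_mid (a point): centre of a closed short square cardboard carton, 150 x 40 x 40 mm, rigid, lying flat on the worktop with its long axis within 8 degrees of world x. x = its long axis, z up at the start. Both ends look alike: a tape band near each, a blank label mid-top. The hidden heavy end differs from start to start and does not follow from the axes
- carton_a: the first long carton; origin at the centre of its underside, 20 mm below its middle. Each carton weighs 0.23 to 0.36 kg; a load packed fast in one end puts its balance point 28 to 50 mm from the middle, towards that end
- carton_b: the second long carton; origin likewise. Keep the arm clear of the tall green seal press with its lever, which stands fixed on the worktop close to the robot, ahead and a little left
- carton_c: the short carton; origin likewise
- bay_long_1 (a point): farthest (long) bay of the rack: the point on the bed's surface, mid-bay, where it meets the foot stop, 30 mm above the worktop. x = straight up the slope (28 degrees above level; level part within 9 degrees of world -y), y = across, away from the robot, z = square out of the bed. Bed 100 mm long, half of its 200 mm carton. A seated carton's centre: x 100, y 0, z 20 mm
- bay_long_2 (a point): middle (long) bay of the rack: the point on the bed's surface, mid-bay, where it meets the foot stop, 30 mm above the worktop. x = straight up the slope (28 degrees above level; level part within 9 degrees of world -y), y = across, away from the robot, z = square out of the bed. Bed 100 mm long, half of its 200 mm carton. A seated carton's centre: x 100, y 0, z 20 mm
- bay_short (a point): nearest (short) bay of the rack: the point on the bed's surface, mid-bay, where it meets the foot stop, 30 mm above the worktop. x = straight up the slope (28 degrees above level; level part within 9 degrees of world -y), y = across, away from the robot, z = square out of the bed. Bed 75 mm long, half of its 150 mm carton. A seated carton's centre: x 75, y 0, z 20 mm
- rack: fixed wooden rack of three sloping bays side by side, 84 mm apart; origin on the worktop 30 mm below the middle bay's point, x level, the way the beds rise (about world -y). Past the upper edge of each bed there is nothing: a carton's upper half sticks out there, and with its heavy end up it tips over that edge
- rack_bed: the rack's sloping part (frame as the middle bay's). Foot stop 26 mm high. Strips 4 mm wide, 16 mm above the bed, part the bays up to x = 52 mm. A steel guard rail, 8 mm thick, crosses all bays at x = 40 mm, axis 60 mm above the bed (56 mm free below): a carton goes in under it from up the slope, at the bed's slope
- tape_roll: bystander: roll of tape, about 95 mm across and 48 mm high, on the worktop at the left, beyond the cartons; origin at its underside
- weight_500: bystander: brass weight, 38 mm across and 45 mm high, on the worktop at the left, beyond the cartons; origin at its underside

How it is judged:
At the end, for the whole second after the job is handed in: Long cartons one in each long bay, short one in the short bay, at rest: centre within 12 mm along the slope of its seat on the stop, 22 mm of the bay's middle, 8 mm of its height flat on the bed; long axis within 8 degrees of the slope (heavy end up, it tips off) ((((x of carton_a_mid in the frame of bay_long_1 between 0.088 and 0.112 m and y of carton_a_mid in the frame of bay_long_1 between -0.022 and 0.022 m and z of carton_a_mid in the frame of bay_long_1 between 0.012 and 0.028 m and angle between the x axis of carton_a_mid and the x axis of bay_long_1, either way round below 0.14 rad) and (x of carton_b_mid in the frame of bay_long_2 between 0.088 and 0.112 m and y of carton_b_mid in the frame of bay_long_2 between -0.022 and 0.022 m and z of carton_b_mid in the frame of bay_long_2 between 0.012 and 0.028 m and angle between the x axis of carton_b_mid and the x axis of bay_long_2, either way round below 0.14 rad)) or ((x of carton_b_mid in the frame of bay_long_1 between 0.088 and 0.112 m and y of carton_b_mid in the frame of bay_long_1 between -0.022 and 0.022 m and z of carton_b_mid in the frame of bay_long_1 between 0.012 and 0.028 m and angle between the x axis of carton_b_mid and the x axis of bay_long_1, either way round below 0.14 rad) and (x of carton_a_mid in the frame of bay_long_2 between 0.088 and 0.112 m and y of carton_a_mid in the frame of bay_long_2 between -0.022 and 0.022 m and z of carton_a_mid in the frame of bay_long_2 between 0.012 and 0.028 m and angle between the x axis of carton_a_mid and the x axis of bay_long_2, either way round below 0.14 rad))) and x of carton_c_mid in the frame of bay_short between 0.063 and 0.087 m and y of carton_c_mid in the frame of bay_short between -0.022 and 0.022 m and z of carton_c_mid in the frame of bay_short between 0.012 and 0.028 m and angle between the x axis of carton_c_mid and the x axis of bay_short, either way round below 0.14 rad and linear speed of each of carton_a, carton_b, carton_c below 0.02 m/s); the robot touches nothing.
It fails at once if the tape roll is pushed more than 25 mm (distance of tape_roll from where it was at the start of the episode above 0.025 m).
It fails at once if the brass weight is pushed more than 25 mm (distance of weight_500 from where it was at the start of the episode above 0.025 m).
It also fails if it takes over 72 s, if anything falls off the work surface, if the arm or the gripper's body presses on something with over 40 N, if the wrist force passes 120 N, or if a joint passes its speed limit or range.

## Robot

A 7-joint arm with a two-finger parallel gripper is mounted at the origin on the work surface; the furniture and walls round the work are solid. World frame = base frame: x ahead of the robot, y to its left, z up, the work surface at z = 0. Lengths are in m, angles in rad, forces in N, time in s.
With the tool pointing down it reaches from about 0.425 to 0.925 m from the base axis. Payload 6.8 kg.
Tool frame: the origin (TCP) lies at the very end of the fingers, on their centre line; the grasp point (between the pads) lies r.grasp_offset behind it (r.grasp_offset is the distance from the TCP to the grasp point, in m); z points along the fingers, y is the direction in which the jaws open and shut (so a half turn about z gives the same grasp; the last joint's range is limited). The gripper opens to 85 mm and grips with 20 to 120 N. Pads are 22 mm wide; open, the fingers measure 114 mm over their backs; the gripper's body (76 mm by 85 mm) begins 54 mm behind the grasp point. The pads swing forward as they close: fully open they stand 13 mm farther back than shut.
Start: joints at [1.239, 0.477, 0.022, 1.555, -0.011, 1.109, -0.083], TCP at [0.15, -0.658, 0.231] pointing down, gripper open.
Joint ranges: [-2.96, 2.96], [-0.34, 2.1], [-1.41, 1.46], [0.24, 2.44], [-1.37, 4.51], [0.17, 1.92], [-2.96, 2.96]. Speed limits (rad/s): [2.39, 2.39, 3.14, 3.14, 3.14, 3.14, 3.14].

## Interface

Orientations are given as a rotation vector (axis times angle).
In Python, from bench import r gives the robot as it stands.
- The arm moves only by the shell command python3 -m jog 'ROWS' [FORCE]. ROWS is JSON, one flat list of numbers, 7 for each row, row after row: the turn, a rotation vector about the tool's x, y, z normalised to -1 to 1, where 1 is 180 degrees, then the shift along the tool's x, y, z normalised to -1 to 1, where 1 is 200 mm, then the opening, from 0 (shut) to 1 (fully open). In form: [wx, wy, wz, x, y, z, hand, wx, wy, wz, x, y, z, hand, ...]. A call has 1 to 12 rows; each row is the pose to reach, as a shift and turn from the pose measured when the call began, along the tool's axes at that moment, turning the shorter way round; what a row does not reach only later rows make up. A row lasts 1/10 s, in which the tool goes at most 50 mm and 8.59 degrees, less where a joint would pass 70% of its speed; a pose out of reach is approached as far as the arm can. A call with a number of a shift or a turn outside -1 to 1 is refused whole. A call with a gripper value outside its range is refused whole. The fingers move at their own pace and stop on an object; FORCE is the grip in N (left out, the last holds). Time passes only in rows, so rows that repeat a pose let the fingers close. It gives the time, the measured TCP pose, the force and the opening at its end, in the units of the state.
- r.get_obs(): the state, without advancing time (a new reading comes with each control period).
- r.grab_frame(name): name is "side" or "top"; returns the picture (480x640x3 uint8, red, green, blue); there is no depth.
- r.calibration(name): a dict with "K" (3x3 intrinsics, pixels), "dist_coeffs" ([k1, k2, p1, p2, k3] as OpenCV has them; the pictures are not rectified), "origin" and "rotation" of the camera in the world. Camera axes: x right, y up, looking along -z (the intrinsics and any distortion apply to the point x, -y, -z); pixel columns grow to the right and rows downward; lengths in m; the calibration is good to about 2 mm. A picture is of the moment at which its call begins. calibration takes no time and is no camera call.
- r.hand_in(): hands the job in, once; it reports no verdict.
The state is a dict: "clock": time; "joints": joint angles; "qvel": joint speeds; "tau": joint torques, N m; "tcp_pos": TCP position; "orientation": TCP orientation; "contact_force": force on the tool from outside, world axes, zero at the start; "moment": the same for the moment, N m; "grip_width": finger opening in m.
Only numpy, scipy, OpenCV 4.12 (cv2) and the standard library are available. Lean on these libraries where they do the work, as an engineer would, in place of code of your own. Each camera call takes 0.05 s, during which the arm holds its last target.

## Working session

There is one attempt and no reset: what is moved stays moved. The work goes in short steps, Python scripts to look and compute and a shell command to move; the robot and the scene stay as the last step left them, time stands still between calls to the robot, and variables do not carry over. Pictures are saved under pics/ and viewed, and the job is handed in when it is done.

```bash
ls; mkdir -p pics
python3 - <<'E'
from bench import r
import cv2
o=r.get_obs()
for k,v in o.items(): print(k,v)
print(r.grasp_offset)
for n in ("top","side"):
    f=r.grab_frame(n); cv2.imwrite(f"pics/{n}0.png",f[:,:,::-1]); print(n,r.calibration(n))
E
```

```text
pics
clock 0.0
joints [ 1.23892347  0.47779211  0.02233409  1.55647824 -0.01149912  1.10929794
 -0.08307765]
qvel [-1.35730583e-03  8.88081590e-04  1.36582274e-03 -1.96799551e-05
 -1.26411949e-03  1.49087113e-03 -2.18379915e-04]
tau [ 7.21447268e-04 -5.96455836e+01  1.60916727e+00 -2.81193835e+01
  1.27077903e-02  9.23201675e-03  4.02650210e-05]
tcp_pos [ 0.14964197 -0.65758202  0.23031966]
orientation [-3.12013587e+00 -3.50642484e-01  5.34755316e-04]
contact_force [-0.06076129  0.49825998 -0.01829368]
moment [ 0.00217425  0.02407275 -0.0374352 ]
grip_width 0.08540894728386327
0.0187
top {'K': array([[599.19540613,   0.        , 321.44953911],
       [  0.        , 599.19540613, 237.44702641],
       [  0.        ,   0.        ,   1.        ]]), 'dist_coeffs': array([-0.1038012,  0.       ,  0.       ,  0.       ,  0.       ]), 'origin': array([0.28044582, 0.30030153, 1.23069766]), 'rotation': array([ 0.13734458, -0.13220182, -1.55291792])}
side {'K': array([[448.77174987,   0.        , 321.70156787],
       [  0.        , 448.77174987, 244.69268173],
       [  0.        ,   0.        ,   1.        ]]), 'dist_coeffs': array([-0.04447717,  0.        ,  0.        ,  0.        ,  0.        ]), 'origin': array([0.08230257, 0.91787333, 0.47437517]), 'rotation': array([ 0.36741636, -1.31621294, -2.26954312])}
```

View pics/top0.png

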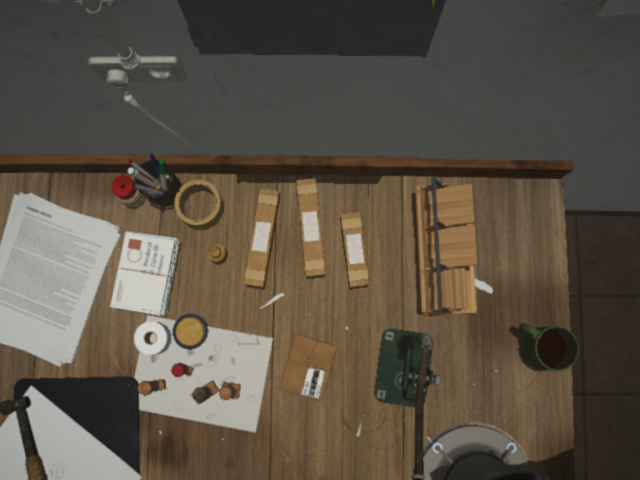

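View pics/side0.png

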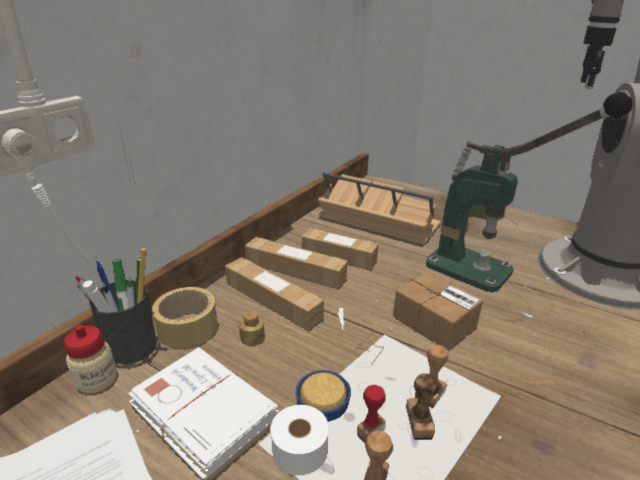

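```bash
cat > h.py <<'E'
import numpy as np, cv2
from scipy.spatial.transform import Rotation as R
from bench import r
def ray(n,uv):
    c=r.calibration(n)
    p=cv2.undistortPoints(np.array(uv,float).reshape(-1,1,2),c['K'],c['dist_coeffs']).reshape(-1,2)
    d=np.c_[p[:,0],-p[:,1],-np.ones(len(p))]
    return np.array(c['origin']), R.from_rotvec(c['rotation']).apply(d)
def cast(n,uv,z):
    o,d=ray(n,uv); t=(z-o[2])/d[:,2]; return o+d*t[:,None]
def proj(n,P):
    c=r.calibration(n)
    q=R.from_rotvec(c['rotation']).inv().apply(np.atleast_2d(P)-c['origin'])
    q=q*[1,-1,-1]
    return cv2.projectPoints(q,np.zeros(3),np.zeros(3),c['K'],c['dist_coeffs'])[0].reshape(-1,2)
E
python3 - <<'E'
import cv2
a=cv2.imread('pics/top0.png'); cv2.imwrite('pics/t_c.png',cv2.resize(a[165:305,235:375],None,fx=5,fy=4.2857,interpolation=cv2.INTER_CUBIC)[:600])
cv2.imwrite('pics/t_r.png',cv2.resize(a[170:320,400:500],None,fx=4,fy=4,interpolation=cv2.INTER_CUBIC))
b=cv2.imread('pics/side0.png'); cv2.imwrite('pics/s_r.png',cv2.resize(b[165:255,310:450],None,fx=5,fy=5,interpolation=cv2.INTER_CUBIC))
E
```

```text
(no output)
```

View pics/t_c.png

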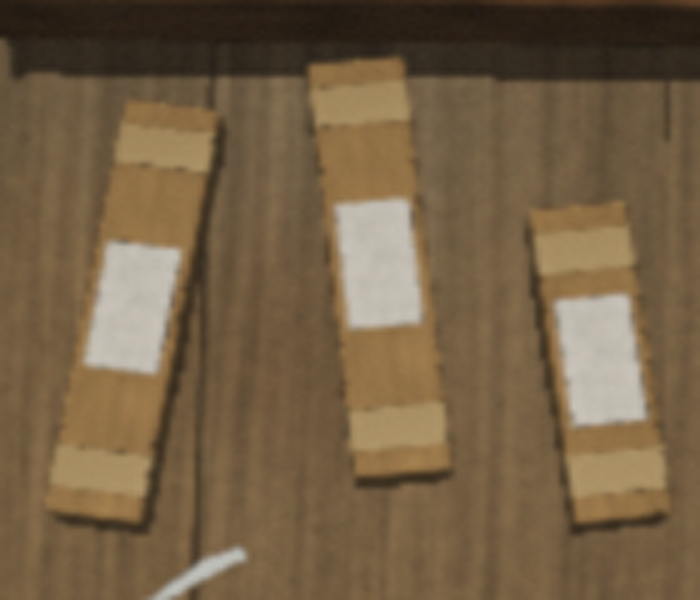

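View pics/t_r.png

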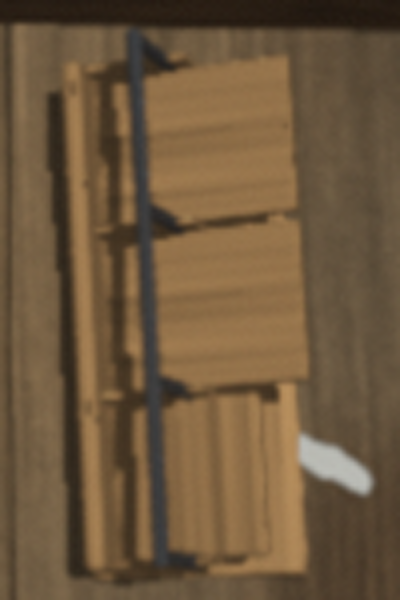

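View pics/s_r.png

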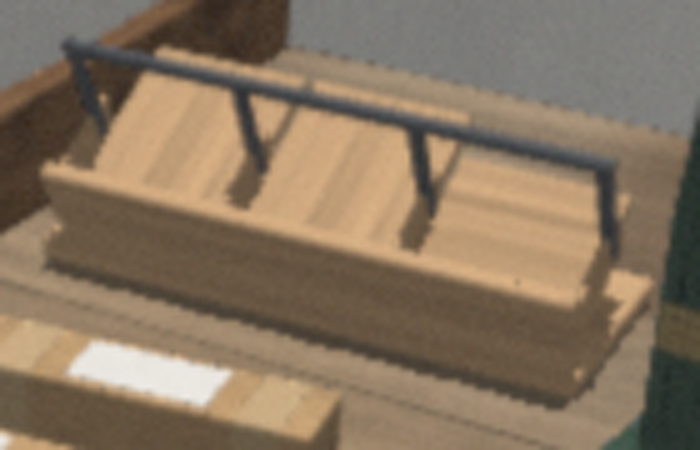

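Run:
```python
from h import *
np.set_printoptions(precision=4,suppress=True)
C={'L':[(125,102),(219,112),(148,525),(46,508)],'M':[(310,64),(403,58),(451,472),(356,479)],'S':[(530,210),(625,203),(667,514),(574,524)]}
for k,v in C.items():
    v=np.array(v)/[5,4.2857]+[235,165]-0.4
    P=cast('top',v,.04); 
    d=(P[0]+P[1]-P[2]-P[3])/2
    print(k,P.mean(0),'len',np.linalg.norm(d),'ang',np.degrees(np.arctan2(d[1],d[0])),'wid',np.linalg.norm(P[0]-P[1]),np.linalg.norm(P[2]-P[3]))
def T(v): return np.array(v)/4+[400,170]-.4
print('edge',cast('top',T([(288,57),(298,207),(297,217),(307,378)]),.0769))
print('rail',cast('top',T([(133,30),(161,565)]),.1018))
print('stop outer/inner top',cast('top',T([(66,64),(80,64),(88,570),(102,570)]),.053))
print('strips low end', cast('top',T([(95,232),(103,397)]),.045))
# side rail ends
S=np.array([(70,45),(612,163)])/5+[310,165]-.4
print(cast('side',S,.1018))
print('weight/tape top',cast('top',[(217,248),(198,203)],.045))
```

```text
L [0.4871 0.4267 0.04  ] len 0.1978785770303363 ang -7.056593239655253 wid 0.03899071836232351 0.04167703018399207
M [0.5094 0.3281 0.04  ] len 0.2003663629157191 ang 6.428706706824718 wid 0.03831292788159952 0.03805806748166796
S [0.4648 0.2391 0.04  ] len 0.14924051125003027 ang 6.9287228495771105 wid 0.03880293592520953 0.03738742833884216
edge [[0.5936 0.0068 0.0769]
 [0.5172 0.0043 0.0769]
 [0.5121 0.005  0.0769]
 [0.4321 0.0024 0.0769]]
rail [[0.5991 0.0893 0.1018]
 [0.3393 0.0806 0.1018]]
stop outer/inner top [[0.5944 0.1148 0.053 ]
 [0.5946 0.1077 0.053 ]
 [0.3391 0.1072 0.053 ]
 [0.3391 0.1003 0.053 ]]
strips low end [[0.5093 0.1001 0.045 ]
 [0.4255 0.0974 0.045 ]]
[[0.5953 0.0909 0.1018]
 [0.3394 0.0789 0.1018]]
weight/tape top [[0.462  0.5152 0.045 ]
 [0.5542 0.5584 0.045 ]]
```

```bash
cat >> h.py <<'E'
np.set_printoptions(precision=4,suppress=True)
def plan(pos,rot=None):
    """pos: target TCP world; rot: target Rotation or None keep. prints units for row"""
    o=r.get_obs(); Rc=R.from_rotvec(o['orientation'])
    if rot is None: rot=Rc
    w=(Rc.inv()*rot).as_rotvec()/np.pi
    s=Rc.inv().apply(np.array(pos)-o['tcp_pos'])/0.2
    print('row',np.round(w,3),np.round(s,3),'deg',round(np.linalg.norm(w)*180,1),'mm',round(200*np.linalg.norm(s)))
def down(psi):  # tool z down, tool x at azimuth psi(deg)
    return R.from_euler('z',psi,degrees=True)*R.from_euler('x',180,degrees=True)
def st():
    o=r.get_obs(); Rc=R.from_rotvec(o['orientation']).as_matrix()
    print('t',round(o['clock'],2),'tcp',o['tcp_pos'],'x',Rc[:,0],'z',Rc[:,2]);print('q',o['joints'],'F',o['contact_force'],'M',o['moment'],'w',round(o['grip_width'],4))
E
python3 - <<'E'
from h import *
# press: triangulate
def tri(a,b):
    o1,d1=ray('top',[a]);o2,d2=ray('side',[b]);d1=d1[0]/np.linalg.norm(d1);d2=d2[0]/np.linalg.norm(d2)
    A=np.c_[d1,-d2];t=np.linalg.lstsq(A,o2-o1,rcond=None)[0];p,q=o1+d1*t[0],o2+d2*t[1];return (p+q)/2,np.linalg.norm(p-q)
print('lever pivot',tri((424,338),(470,147)))
print('press head',tri((420,375),(497,155)))
print('base plate corners',cast('top',[(383,330),(430,335),(415,405),(377,398)],0.01))
o,d=ray('side',[(617,103)]);print('knob ray at y=0.1,0,-.05',[o+d[0]*(y-o[1])/d[0][1] for y in(.15,.1,.05,0)])
o,d=ray('top',[(418,470)]);print([o+d[0]*(z-o[2])/d[0][2] for z in(.2,.3,.4,.5)])
import math
u=.62
for a in(-60,-42):
    print(a);plan([.62*math.cos(math.radians(a)),.62*math.sin(math.radians(a)),.3],down(a+90))
E
```

```text
lever pivot (array([0.2782, 0.1309, 0.2338]), np.float64(0.019098072362695305))
press head (array([0.2232, 0.1391, 0.2316]), np.float64(0.00806515093853421))
base plate corners [[0.3043 0.1788 0.01  ]
 [0.2952 0.0835 0.01  ]
 [0.1562 0.1148 0.01  ]
 [0.1694 0.1907 0.01  ]]
knob ray at y=0.1,0,-.05 [array([0.0681, 0.15  , 0.3426]), array([0.0672, 0.1   , 0.334 ]), array([0.0663, 0.05  , 0.3254]), array([ 0.0654, -0.    ,  0.3168])]
[array([0.0687, 0.1388, 0.2   ]), array([0.0892, 0.1544, 0.3   ]), array([0.1098, 0.1701, 0.4   ]), array([0.1303, 0.1858, 0.5   ])]
-60
row [-0.001 -0.    -0.095] [ 0.915 -0.411 -0.347] deg 17.2 mm 212
-42
row [-0.001 -0.    -0.195] [ 1.786 -0.839 -0.347] deg 35.2 mm 401
```

```bash
python3 -m jog '[0,0,-0.095,0.91,-0.41,-0.35,0.7,0,0,-0.095,0.91,-0.41,-0.35,0.7,0,0,-0.095,0.91,-0.41,-0.35,0.7,0,0,-0.095,0.91,-0.41,-0.35,0.7,0,0,-0.095,0.91,-0.41,-0.35,0.7]'
python3 - <<'E'
from h import *
st()
for a in(-40,-40):
    a=math.radians(a) if 0 else np.radians(a)
    plan([.62*np.cos(a),.62*np.sin(a),.3],down(np.degrees(a)+100))
E
```

```text
clock: 0.6
tcp_pos: [0.3158, -0.5333, 0.3025]
orientation: [-3.031, -0.825, -0.007]
contact_force: [-0.3, 0.7, 0.1]
grip_width: 0.06
t 0.6 tcp [ 0.3158 -0.5333  0.3025] x [0.8621 0.5068 0.0043] z [ 0.0041  0.0015 -1.    ]
q [ 1.0219  0.3341 -0.11    1.6029  0.0341  1.2053 -0.1335] F [-0.3411  0.6517  0.1231] M [ 0.0279  0.0065 -0.0206] w 0.06
row [ 0.001 -0.001 -0.164] [ 1.027 -0.178  0.017] deg 29.6 mm 209
row [ 0.001 -0.001 -0.164] [ 1.027 -0.178  0.017] deg 29.6 mm 209
```

```bash
python3 -m jog '[0,0,-0.164,1,-0.18,0.02,0.7,0,0,-0.164,1,-0.18,0.02,0.7,0,0,-0.164,1,-0.18,0.02,0.7,0,0,-0.164,1,-0.18,0.02,0.7,0,0,-0.164,1,-0.18,0.02,0.7]'
python3 - <<'E'
from h import *
st()
for a in(-20,-20):
    a=np.radians(a)
    plan([.62*np.cos(a),.62*np.sin(a),.3],down(np.degrees(a)+110))
E
```

```text
clock: 1.1
tcp_pos: [0.4749, -0.395, 0.2989]
orientation: [-2.712, -1.584, -0.012]
contact_force: [0.4, -0.8, -0.4]
grip_width: 0.0596
t 1.1 tcp [ 0.4749 -0.395   0.2989] x [0.4911 0.8711 0.0072] z [ 0.0061  0.0048 -1.    ]
q [ 0.8151  0.3453 -0.2859  1.6037  0.0947  1.2044 -0.0018] F [ 0.3831 -0.787  -0.4217] M [ 0.0142 -0.0188 -0.0049] w 0.0596
row [ 0.002 -0.002 -0.163] [1.061 0.02  0.002] deg 29.4 mm 212
row [ 0.002 -0.002 -0.163] [1.061 0.02  0.002] deg 29.4 mm 212
```

```bash
python3 -m jog '[0,0,-0.163,1,0.02,0,0.7,0,0,-0.163,1,0.02,0,0.7,0,0,-0.163,1,0.02,0,0.7,0,0,-0.163,1,0.02,0,0.7,0,0,-0.163,1,0.02,0,0.7]'
python3 - <<'E'
from h import *
st()
for a in(0,0):
    a=np.radians(a)
    plan([.61*np.cos(a),.61*np.sin(a),.3],down(np.degrees(a)+120))
E
```

```text
clock: 1.6
tcp_pos: [0.5793, -0.2153, 0.3002]
orientation: [-2.21, -2.231, -0.018]
contact_force: [-0.2, 0.2, 0.8]
grip_width: 0.0594
t 1.6 tcp [ 0.5793 -0.2153  0.3002] x [-0.0096  0.9999  0.0088] z [ 0.0072  0.0088 -0.9999]
q [ 0.6059  0.3643 -0.4564  1.5937  0.1576  1.2165  0.1312] F [-0.2445  0.226   0.7851] M [ 0.0355 -0.0523 -0.0148] w 0.0594
row [ 0.003 -0.002 -0.164] [1.075 0.164 0.011] deg 29.5 mm 218
row [ 0.003 -0.002 -0.164] [1.075 0.164 0.011] deg 29.5 mm 218
```

```bash
python3 -m jog '[0,0,-0.164,1,0.16,0,0.7,0,0,-0.164,1,0.16,0,0.7,0,0,-0.164,1,0.16,0,0.7,0,0,-0.164,1,0.16,0,0.7,0,0,-0.164,1,0.16,0,0.7]'
python3 - <<'E'
from h import *
st()
plan([.53,.2,.26],down(149))
E
```

```text
clock: 2.1
tcp_pos: [0.6092, -0.0082, 0.3022]
orientation: [1.556, 2.729, 0.022]
contact_force: [-0.3, 0.0, -0.1]
grip_width: 0.0599
t 2.1 tcp [ 0.6092 -0.0082  0.3022] x [-0.5091  0.8607  0.007 ] z [ 0.0072  0.0124 -0.9999]
q [ 0.3924  0.3744 -0.6267  1.6062  0.2185  1.2254  0.2605] F [-0.3469  0.0431 -0.1414] M [ 0.0226 -0.0206  0.0189] w 0.0599
row [ 0.004 -0.001 -0.158] [1.096 0.187 0.221] deg 28.4 mm 227
```

```bash
python3 -m jog '[0.004,0,-0.158,1,0.17,0.2,0.7,0.004,0,-0.158,1,0.17,0.2,0.7,0.004,0,-0.158,1,0.17,0.2,0.7,0.004,0,-0.158,1,0.17,0.2,0.7,0.004,0,-0.158,1,0.17,0.2,0.7]'
python3 - <<'E'
from h import *
st()
plan([.4648,.2391,.10],down(186.9))
E
```

```text
clock: 2.6
tcp_pos: [0.5338, 0.1864, 0.2632]
orientation: [-0.826, -3.026, -0.006]
contact_force: [-0.1, 0.1, 0.2]
grip_width: 0.0601
t 2.6 tcp [0.5338 0.1864 0.2632] x [-0.8612  0.5082  0.006 ] z [-0.0039  0.0052 -1.    ]
q [ 0.1832  0.3707 -0.7933  1.7429  0.2799  1.148   0.3452] F [-0.1205  0.1488  0.2397] M [ 0.0222 -0.0362 -0.0562] w 0.0601
row [ 0.001 -0.002 -0.208] [0.426 0.05  0.819] deg 37.4 mm 185
```

```bash
python3 -m jog '[0,-0.002,-0.208,0.426,0.05,0.7,0.75,0,-0.002,-0.208,0.426,0.05,0.7,0.75,0,-0.002,-0.208,0.426,0.05,0.7,0.75,0,-0.002,-0.208,0.426,0.05,0.7,0.75,0,-0.002,-0.208,0.426,0.05,0.7,0.75,0,-0.002,-0.208,0.426,0.05,0.7,0.75]'
python3 - <<'E'
from h import *
st()
plan([.4648,.2391,.012],down(186.9))
f=r.grab_frame('top');cv2.imwrite('pics/t1.png',f[:,:,::-1])
f=r.grab_frame('side');cv2.imwrite('pics/s1.png',f[:,:,::-1])
E
```

```text
clock: 3.2
tcp_pos: [0.465, 0.2375, 0.1227]
orientation: [-0.186, 3.136, 0.004]
contact_force: [0.3, -0.0, -0.0]
grip_width: 0.0643
t 3.2 tcp [0.465  0.2375 0.1227] x [-0.993  -0.1181 -0.0006] z [ 0.0003  0.0027 -1.    ]
q [ 0.1061  0.5133 -0.8809  1.9744  0.5078  0.8873  0.6457] F [ 0.3258 -0.0141 -0.0309] M [ 0.0045 -0.0145 -0.0262] w 0.0643
row [ 0.001  0.    -0.001] [0.001 0.006 0.553] deg 0.2 mm 111
```

View pics/s1.png

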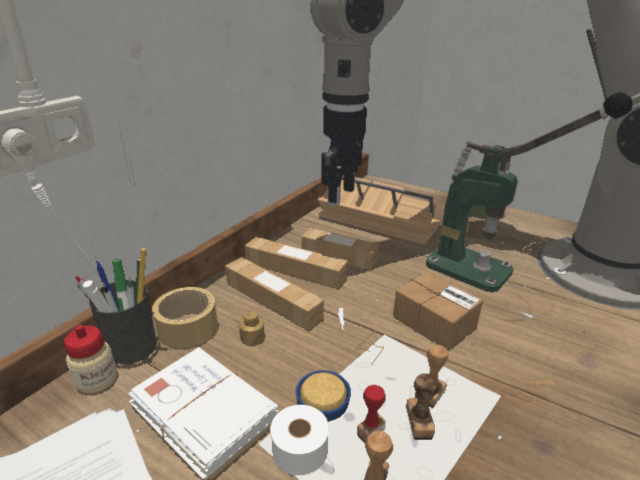

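View pics/t1.png

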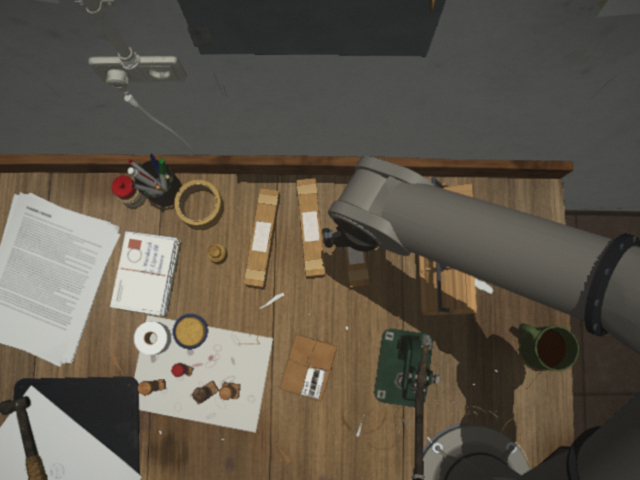

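```bash
python3 -m jog '[0,0,0,0,0.006,0.3,0.75,0,0,0,0,0.006,0.55,0.75,0,0,0,0,0.006,0.59,0.75,0,0,0,0,0.006,0.59,0.75,0,0,0,0,0.006,0.59,0.2,0,0,0,0,0.006,0.59,0.2,0,0,0,0,0.006,0.59,0.2,0,0,0,0,0.006,0.59,0.2,0,0,0,0,0.006,0.59,0.2]' 100
python3 - <<'E'
from h import *
st()
E
```

```text
clock: 4.2
tcp_pos: [0.4675, 0.2404, 0.0078]
orientation: [-0.18, 3.13, 0.007]
contact_force: [-1.1, 0.2, 6.9]
grip_width: 0.0391
t 4.2 tcp [0.4675 0.2404 0.0078] x [-0.9934 -0.1147 -0.0064] z [ 0.0059  0.0051 -1.    ]
q [-0.0237  0.6771 -0.7279  2.0304  0.7096  0.693   0.4747] F [-1.0758  0.1559  6.8985] M [-0.1414  0.2356  0.0022] w 0.0391
```

```bash
python3 -m jog '[0,0,0,0,0,-0.15,0.2,0,0,0,0,0,-0.4,0.2,0,0,0,0,0,-0.6,0.2,0,0,0,0,0,-0.6,0.2,0,0,0,0,0,-0.6,0.2,0,0,0,0,0,-0.6,0.2,0,0,0,0,0,-0.6,0.2]' 100
python3 - <<'E'
from h import *
st()
f=r.grab_frame('side');cv2.imwrite('pics/s2.png',f[100:300,200:500,::-1].repeat(2,0).repeat(2,1))
for i in range(3): r.grab_frame('side');o=r.get_obs();print(o['contact_force'],o['moment'])
E
```

```text
clock: 4.9
tcp_pos: [0.4659, 0.2389, 0.1263]
orientation: [-0.18, 3.133, 0.005]
contact_force: [0.6, -0.4, -2.6]
grip_width: 0.0388
t 4.9 tcp [0.4659 0.2389 0.1263] x [-0.9934 -0.1146 -0.0037] z [ 0.0033  0.0037 -1.    ]
q [ 0.1075  0.509  -0.8847  1.9708  0.505   0.8916  0.6433] F [ 0.6176 -0.399  -2.6389] M [-0.0679  0.1254  0.0622] w 0.0388
[ 0.2705  0.2136 -3.933 ] [ 0.0102  0.0839 -0.001 ]
[ 0.3161 -0.2165 -3.1638] [-0.0212  0.0878 -0.0246]
[-0.311  -0.1719 -3.3827] [-0.0254  0.0564  0.0022]
```

View pics/s2.png

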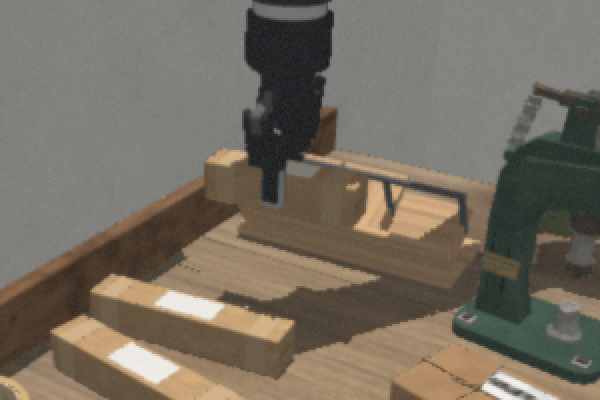

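```bash
cat >> h.py <<'E'
a=np.radians(1.9); u=np.array([np.sin(a),-np.cos(a),0]); V=np.array([np.cos(a),np.sin(a),0]); t28=np.radians(28)
U=u*np.cos(t28)+np.array([0,0,np.sin(t28)]); N=-u*np.sin(t28)+np.array([0,0,np.cos(t28)])
F2=np.array([.4687,.092,.03]); F={'1':F2+.084*V,'2':F2,'S':F2-.084*V}
def bay(k,x,y,z): return F[k]+x/1e3*U+y/1e3*V+z/1e3*N
def brot(s):  # s=+1 tool x up slope, -1 tool x down slope
    X=s*U; Z=-N; return R.from_matrix(np.c_[X,np.cross(Z,X),Z])
def inbay(k):
    o=r.get_obs(); d=o['tcp_pos']-F[k]; Rc=R.from_rotvec(o['orientation']).as_matrix()
    print('bay',k,'tcp x,y,z mm',1e3*np.array([d@U,d@V,d@N]),'toolx in bay',[Rc[:,0]@U,Rc[:,0]@V,Rc[:,0]@N],'z.N',Rc[:,2]@N)
E
python3 - <<'E'
from h import *
m=[]
for i in range(8): r.grab_frame('side');o=r.get_obs();m.append(np.r_[o['contact_force'],o['moment']])
print(np.mean(m,0),np.std(m,0))
print(bay('S',150,5,30),bay('S',75,5,8))
plan([.45,.17,.24],down(230))
plan([.41,.02,.24],brot(1))
plan(bay('S',150,5,30),brot(1))
E
```

```text
[ 0.1783  0.0572 -2.7828 -0.0264  0.1135 -0.0242] [0.5311 0.4099 0.2771 0.0173 0.0116 0.0245]
[ 0.3937 -0.0289  0.1269] [0.3918 0.0269 0.0723]
row [ 0.001  0.002 -0.241] [ 0.12  -0.335 -0.563] deg 43.4 mm 133
row [ 0.115  0.128 -0.464] [ 0.405 -1.057 -0.568] deg 89.1 mm 253
row [ 0.115  0.128 -0.464] [ 0.518 -1.293 -0.005] deg 89.1 mm 279
```

```bash
python3 -m jog '[0,0,-0.05,0,0,-0.3,0.2,0,0,-0.1,0.12,-0.335,-0.56,0.2,0,0,-0.15,0.12,-0.335,-0.56,0.2,0,0,-0.2,0.12,-0.335,-0.56,0.2,0,0,-0.241,0.12,-0.335,-0.56,0.2,0,0,-0.241,0.12,-0.335,-0.56,0.2]' 100
python3 - <<'E'
from h import *
st()
plan([.41,.02,.24],brot(1))
E
```

```text
clock: 6.1
tcp_pos: [0.4502, 0.1692, 0.2397]
orientation: [-1.328, 2.838, 0.002]
contact_force: [-0.1, 0.4, -3.8]
grip_width: 0.0387
t 6.1 tcp [0.4502 0.1692 0.2397] x [-0.6406 -0.7678 -0.0078] z [ 0.0068  0.0045 -1.    ]
q [ 0.5263  0.3622 -1.2114  1.9457  0.3849  1.0867  1.6003] F [-0.0574  0.3574 -3.778 ] M [-0.0416  0.0764  0.0124] w 0.0387
row [ 0.055  0.151 -0.228] [ 0.701 -0.323 -0.006] deg 50.1 mm 154
```

```bash
python3 -m jog '[0.013,0.038,-0.06,0.18,-0.08,0,0.2,0.025,0.075,-0.115,0.35,-0.16,0,0.2,0.025,0.075,-0.115,0.35,-0.16,0,0.2,0.025,0.075,-0.115,0.35,-0.16,0,0.2]' 100
python3 - <<'E'
from h import *
st()
plan([.41,.02,.24],brot(1))
E
```

```text
clock: 6.5
tcp_pos: [0.4297, 0.0961, 0.2391]
orientation: [1.721, -2.409, 0.253]
contact_force: [-0.1, 1.4, -3.7]
grip_width: 0.0384
t 6.5 tcp [0.4297 0.0961 0.2391] x [-0.3192 -0.918   0.2353] z [-0.0396 -0.2351 -0.9712]
q [ 0.5189  0.3799 -1.2262  1.9635  0.5305  1.2921  1.8816] F [-0.0704  1.4282 -3.701 ] M [0.4759 0.02   0.0227] w 0.0384
row [ 0.029  0.077 -0.111] [ 0.382 -0.028  0.089] deg 24.9 mm 79
```

```bash
python3 -m jog '[0.015,0.038,-0.055,0.2,-0.014,0.04,0.2,0.029,0.077,-0.111,0.38,-0.028,0.09,0.2,0.029,0.077,-0.111,0.38,-0.028,0.09,0.2,0.029,0.077,-0.111,0.38,-0.028,0.09,0.2]' 100
python3 - <<'E'
from h import *
st();inbay('S')
plan(bay('S',150,5,40),brot(1))
f=r.grab_frame('side');cv2.imwrite('pics/s3.png',f[:,:,::-1])
f=r.grab_frame('top');cv2.imwrite('pics/t3.png',f[:,:,::-1])
E
```

```text
clock: 6.9
tcp_pos: [0.4093, 0.0218, 0.2392]
orientation: [1.985, -1.919, 0.493]
contact_force: [0.6, 1.4, -3.5]
grip_width: 0.0387
t 6.9 tcp [0.4093 0.0218 0.2392] x [ 0.0303 -0.8832  0.4681] z [ 0.0155 -0.4678 -0.8837]
q [ 0.5241  0.3549 -1.2468  2.0664  0.7042  1.3971  2.1323] F [ 0.5731  1.4464 -3.4822] M [ 0.8048 -0.014  -0.0085] w 0.0387
bay S tcp x,y,z mm [158.4219  22.3045 152.6652] toolx in bay [np.float64(0.999998213460868), np.float64(0.0010305715712336158), np.float64(-0.0015846126684323188)] z.N -0.9999987443599331
row [-0.     0.001  0.   ] [-0.041  0.086  0.563] deg 0.1 mm 114
```

View pics/s3.png

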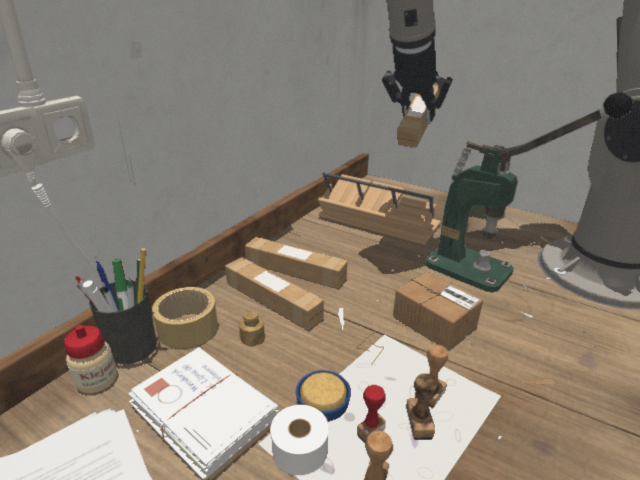

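View pics/t3.png

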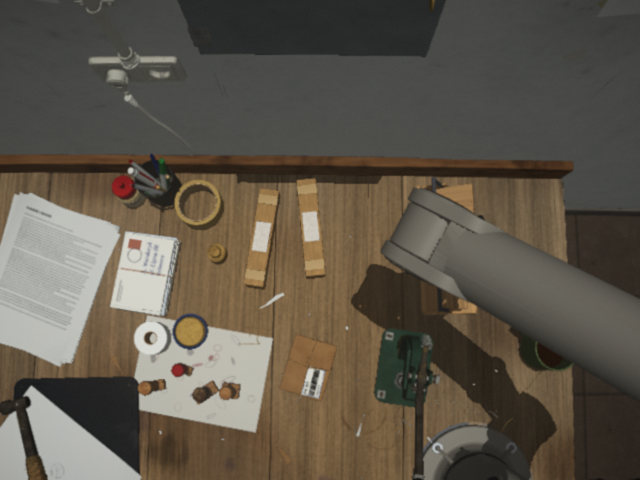

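Run:
```python
from h import *
a=cv2.imread('pics/s3.png');cv2.imwrite('pics/s3z.png',cv2.resize(a[60:220,310:460],None,fx=3.7,fy=3.7,interpolation=cv2.INTER_CUBIC))
# expected carton corners if not slipped (tcp at carton: along U 0, N: bottom at -8)
o=r.get_obs();T=o['tcp_pos']
for zn in(-8,32):
  for xx in(-75,75):
    for y in(-20,20): print(xx,y,zn,(proj('side',T+(xx*U+y*V+zn*N)/1e3)[0]-[310,60])*3.7)
```

```text
-75 -20 -8 [385.1423 327.1724]
-75 20 -8 [316.0303 314.7479]
75 -20 -8 [477.9299 150.0365]
75 20 -8 [412.0714 141.4491]
-75 -20 32 [380.0186 270.8529]
-75 20 32 [308.5417 259.0837]
75 -20 32 [476.1505  92.0817]
75 20 32 [408.1677  84.2491]
```

View pics/s3z.png

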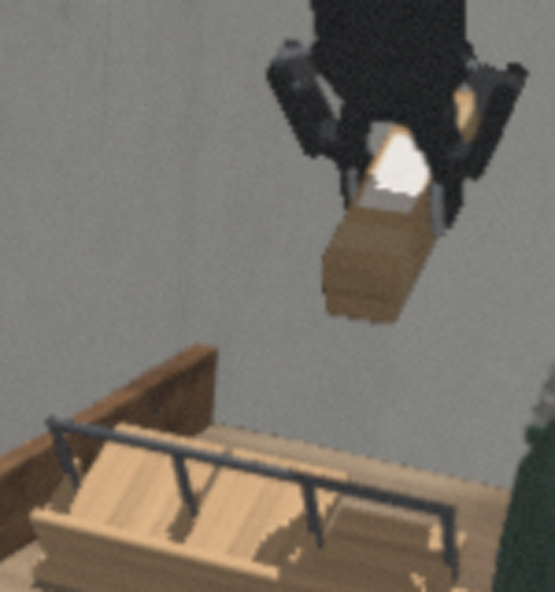

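```bash
python3 -m jog '[0,0,0,-0.02,0.05,0.2,0.2,0,0,0,-0.04,0.086,0.4,0.2,0,0,0,-0.04,0.086,0.56,0.2,0,0,0,-0.04,0.086,0.56,0.2,0,0,0,-0.04,0.086,0.56,0.2]' 100
python3 - <<'E'
from h import *
st();inbay('S')
plan(bay('S',140,5,14),brot(1))
plan(bay('S',82,5,14),brot(1))
f=r.grab_frame('side');cv2.imwrite('pics/s4.png',cv2.resize(f[60:260,300:540,::-1],None,fx=3,fy=3,interpolation=cv2.INTER_CUBIC))
E
```

```text
clock: 7.5
tcp_pos: [0.3952, -0.0229, 0.1372]
orientation: [1.982, -1.929, 0.489]
contact_force: [0.2, 1.3, -3.0]
grip_width: 0.0385
t 7.5 tcp [ 0.3952 -0.0229  0.1372] x [ 0.0237 -0.8856  0.4638] z [ 0.0146 -0.4636 -0.8859]
q [ 0.4909  0.4826 -1.138   2.2222  0.8788  1.2387  1.9715] F [ 0.2202  1.3061 -2.9751] M [ 0.7453  0.0317 -0.0017] w 0.0385
bay S tcp x,y,z mm [149.598    6.7371  41.8868] toolx in bay [np.float64(0.9999634256135885), np.float64(-0.005706375569598113), np.float64(-0.006370613235443103)] z.N -0.9999793973295031
row [ 0.     0.002 -0.002] [-0.047  0.009  0.14 ] deg 0.5 mm 30
row [ 0.     0.002 -0.002] [-0.337  0.011  0.142] deg 0.5 mm 73
```

View pics/s4.png

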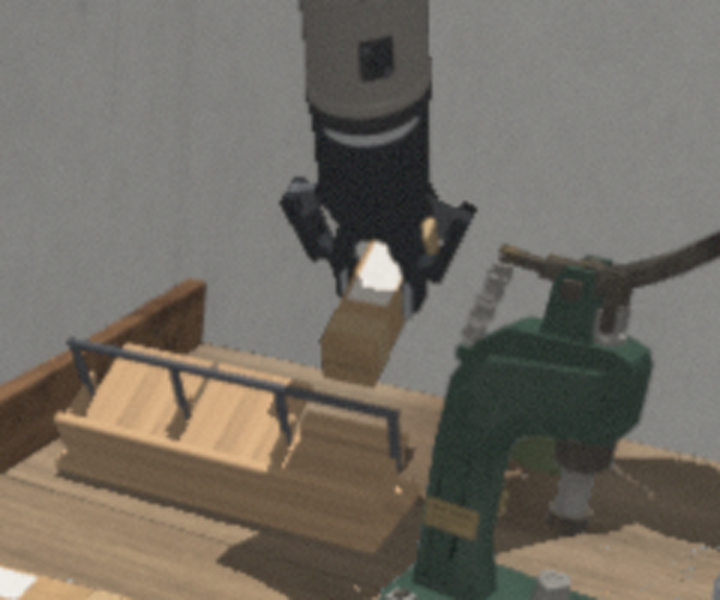

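```bash
python3 -m jog '[0,0.002,-0.002,-0.045,0.009,0.07,0.2,0,0.002,-0.002,-0.045,0.009,0.13,0.2,0,0.002,-0.002,-0.045,0.009,0.13,0.2,0,0.002,-0.002,-0.15,0.01,0.14,0.2,0,0.002,-0.002,-0.25,0.01,0.14,0.2,0,0.002,-0.002,-0.32,0.011,0.145,0.2,0,0.002,-0.002,-0.32,0.011,0.145,0.2,0,0.002,-0.002,-0.32,0.011,0.145,0.2]' 100
python3 - <<'E'
from h import *
st();inbay('S')
plan(bay('S',77,5,9),brot(1))
plan(bay('S',70,5,8),brot(1))
f=r.grab_frame('side');cv2.imwrite('pics/s5.png',cv2.resize(f[60:260,300:540,::-1],None,fx=3,fy=3,interpolation=cv2.INTER_CUBIC))
E
```

```text
clock: 8.35
tcp_pos: [0.393, 0.0208, 0.083]
orientation: [1.985, -1.918, 0.496]
contact_force: [0.3, -0.2, -2.9]
grip_width: 0.0386
t 8.35 tcp [0.393  0.0208 0.083 ] x [ 0.0298 -0.8825  0.4694] z [ 0.0172 -0.4691 -0.883 ]
q [ 0.3051  0.6226 -1.0678  2.2269  0.9604  1.245   1.77  ] F [ 0.2509 -0.1989 -2.8555] M [0.7059 0.0229 0.01  ] w 0.0386
bay S tcp x,y,z mm [85.5415  5.9544 14.5809] toolx in bay [np.float64(0.999999858638825), np.float64(0.0005285396984378286), np.float64(-5.8035487554309265e-05)] z.N -0.9999986125034573
row [-0.001  0.     0.   ] [-0.043  0.005  0.028] deg 0.1 mm 10
row [-0.001  0.     0.   ] [-0.078  0.005  0.033] deg 0.1 mm 17
```

View pics/s5.png

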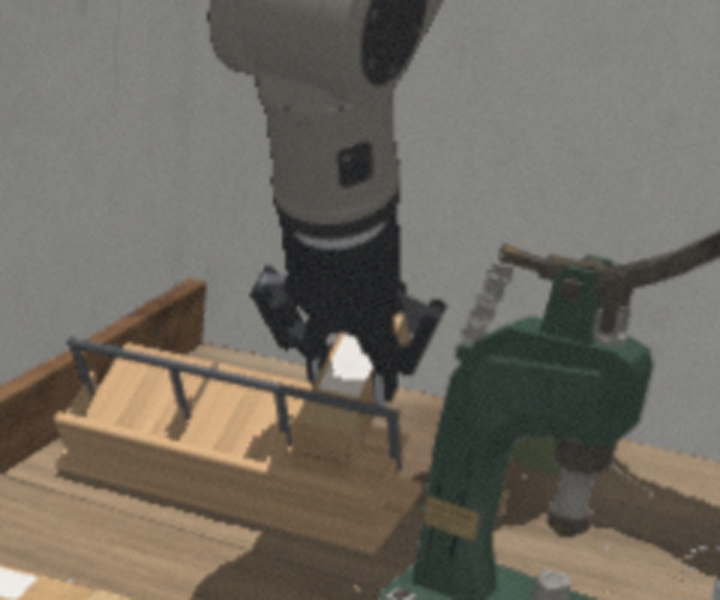

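```bash
python3 -m jog '[0,0,0,-0.02,0.005,0.015,0.2,0,0,0,-0.043,0.005,0.025,0.2,0,0,0,-0.05,0.005,0.03,0.2,0,0,0,-0.05,0.005,0.03,0.2]' 100
python3 - <<'E'
from h import *
st();inbay('S')
E
```

```text
clock: 8.8
tcp_pos: [0.3922, 0.0264, 0.0737]
orientation: [1.984, -1.919, 0.498]
contact_force: [-0.2, -0.2, 5.5]
grip_width: 0.039
t 8.8 tcp [0.3922 0.0264 0.0737] x [ 0.0288 -0.8818  0.4708] z [ 0.018  -0.4704 -0.8822]
q [ 0.2792  0.645  -1.0557  2.2278  0.9754  1.2439  1.7382] F [-0.1643 -0.19    5.4552] M [0.1662 0.2533 0.0095] w 0.039
bay S tcp x,y,z mm [76.1632  5.3339  8.9828] toolx in bay [np.float64(0.9999988064813765), np.float64(-0.000418983028154662), np.float64(0.0014871076102268314)] z.N -0.9999961235210796
```

```bash
python3 -m jog '[0,0,0,-0.015,0,0,0.2,0,0,0,-0.03,0,0,0.2,0,0,0,-0.03,0,0,0.2]' 100
python3 - <<'E'
from h import *
st();inbay('S')
E
```

```text
clock: 9.1
tcp_pos: [0.3923, 0.031, 0.0714]
orientation: [1.981, -1.918, 0.501]
contact_force: [1.0, -3.9, 7.2]
grip_width: 0.0381
t 9.1 tcp [0.3923 0.031  0.0714] x [ 0.0278 -0.8805  0.4732] z [ 0.0183 -0.4728 -0.881 ]
q [ 0.2634  0.6537 -1.0516  2.2239  0.9772  1.2487  1.7245] F [ 1.0432 -3.8794  7.1703] M [-0.3086  0.0132 -0.214 ] w 0.0381
bay S tcp x,y,z mm [71.0043  5.6135  9.1018] toolx in bay [np.float64(0.9999901669340203), np.float64(-0.0013873201832075486), np.float64(0.004212051516698886)] z.N -0.9999877070417286
```

```bash
python3 -m jog '[0,0,0,-0.012,0,0,0.2,0,0,0,-0.012,0,0,0.2,0,0,0,0,0,0,0.65,0,0,0,0,0,0,0.65,0,0,0,0,0,0,0.65]' 100
python3 - <<'E'
from h import *
st();inbay('S')
f=r.grab_frame('side');cv2.imwrite('pics/s6.png',cv2.resize(f[60:260,300:540,::-1],None,fx=3,fy=3,interpolation=cv2.INTER_CUBIC))
E
```

```text
clock: 9.6
tcp_pos: [0.3923, 0.0312, 0.0712]
orientation: [1.982, -1.918, 0.501]
contact_force: [0.2, 0.2, 0.1]
grip_width: 0.0557
t 9.6 tcp [0.3923 0.0312 0.0712] x [ 0.0279 -0.8808  0.4727] z [ 0.0183 -0.4724 -0.8812]
q [ 0.2629  0.6536 -1.0511  2.2238  0.977   1.2479  1.7245] F [0.2392 0.2476 0.114 ] M [ 0.5532 -0.0125 -0.0157] w 0.0557
bay S tcp x,y,z mm [70.7566  5.6377  9.0838] toolx in bay [np.float64(0.999992255413081), np.float64(-0.0013492058561083312), np.float64(0.003697128266275308)] z.N -0.9999897933364547
```

View pics/s6.png

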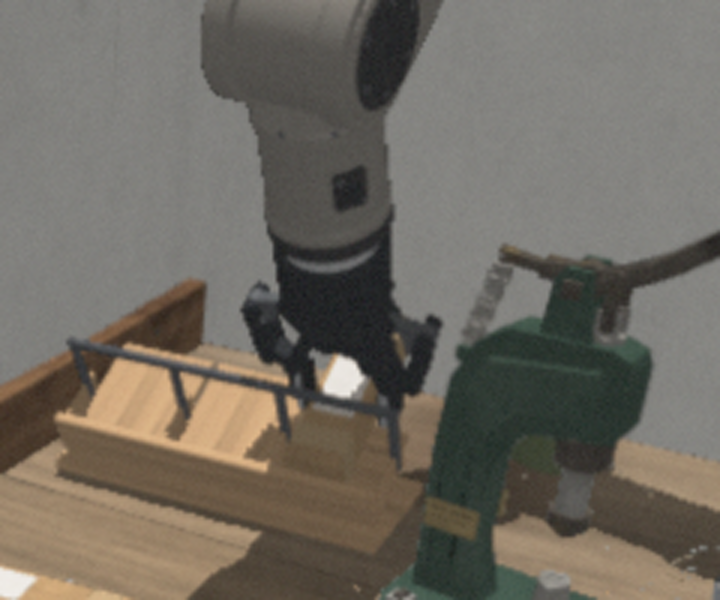

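Released, resting. Retreat along the tool axis and head to the next carton, then look from the top.

```bash
python3 -m jog '[0,0,0,0,0,-0.2,0.65,0,0,0,0,0,-0.4,0.65,0,0,0,0,0,-0.65,0.65,0,0,0,0,0,-0.9,0.65,0,0,0,0,0,-0.9,0.65]' 100
python3 - <<'E'
from h import *
st()
plan([.46,.24,.22],down(220))
plan([.5094,.3281,.15],down(186.4))
f=r.grab_frame('top');cv2.imwrite('pics/t7.png',cv2.resize(f[160:330,380:520,::-1],None,fx=3.5,fy=3.5,interpolation=cv2.INTER_CUBIC))
f=r.grab_frame('side');cv2.imwrite('pics/s7.png',cv2.resize(f[60:260,300:540,::-1],None,fx=3,fy=3,interpolation=cv2.INTER_CUBIC))
E
```

```text
clock: 10.15
tcp_pos: [0.3906, 0.1218, 0.2345]
orientation: [1.991, -1.923, 0.505]
contact_force: [0.2, -0.3, -1.0]
grip_width: 0.0554
t 10.15 tcp [0.3906 0.1218 0.2345] x [ 0.0278 -0.8837  0.4672] z [ 0.0269 -0.4666 -0.8841]
q [ 0.2608  0.4393 -1.2391  2.0105  0.6783  1.4866  1.9057] F [ 0.175  -0.2786 -1.0356] M [ 0.4822  0.041  -0.0268] w 0.0554
row [-0.073 -0.142  0.283] [-0.546 -0.368 -0.202] deg 58.5 mm 138
row [-0.118 -0.122  0.465] [-1.092 -0.627 -0.092] deg 89.2 mm 253
```

View pics/s7.png

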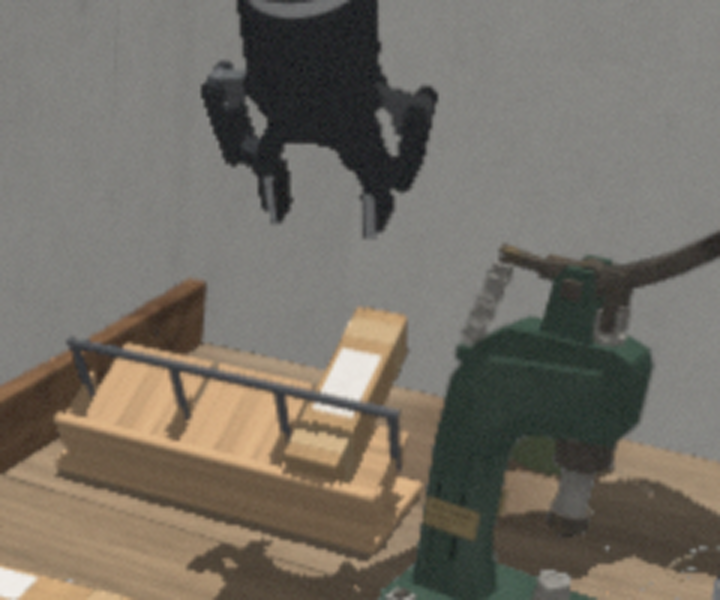

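```bash
python3 -m jog '[-0.018,-0.035,0.07,-0.14,-0.09,-0.1,0.75,-0.036,-0.07,0.14,-0.28,-0.18,-0.2,0.75,-0.055,-0.105,0.21,-0.42,-0.28,-0.2,0.75,-0.073,-0.142,0.283,-0.55,-0.37,-0.2,0.75,-0.073,-0.142,0.283,-0.55,-0.37,-0.2,0.75,-0.073,-0.142,0.283,-0.55,-0.37,-0.2,0.75,-0.073,-0.142,0.283,-0.55,-0.37,-0.2,0.75]' 100
python3 - <<'E'
from h import *
st()
plan([.5094,.3281,.12],down(186.4))
E
```

```text
clock: 10.95
tcp_pos: [0.459, 0.2336, 0.2118]
orientation: [1.057, -2.949, 0.005]
contact_force: [-0.3, -0.5, -0.4]
grip_width: 0.064
t 10.95 tcp [0.459  0.2336 0.2118] x [-0.7723 -0.6352  0.0098] z [-0.0075 -0.0063 -1.    ]
q [ 0.2947  0.4601 -1.123   1.8954  0.4665  1.0931  1.2433] F [-0.2635 -0.5028 -0.4077] M [-0.0312 -0.0122 -0.0081] w 0.064
row [-0.001 -0.003  0.184] [-0.499  0.205  0.454] deg 33.0 mm 141
```

View pics/t7.png

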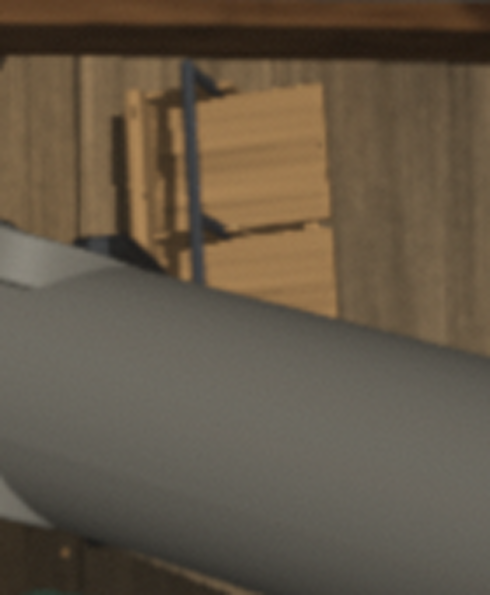

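Top view of the short bay is hidden by the arm (as expected); on to the middle carton.

```bash
python3 -m jog '[0,0,0.05,-0.15,0.06,0.1,0.75,0,-0.003,0.09,-0.3,0.12,0.2,0.75,0,-0.003,0.14,-0.5,0.205,0.35,0.75,0,-0.003,0.184,-0.5,0.205,0.45,0.75,0,-0.003,0.184,-0.5,0.205,0.45,0.75,0,-0.003,0.184,-0.5,0.205,0.45,0.75]' 100
python3 - <<'E'
from h import *
st()
plan([.5094,.3281,.005],down(186.4))
f=r.grab_frame('top');cv2.imwrite('pics/t8.png',f[:,:,::-1])
E
```

```text
clock: 11.55
tcp_pos: [0.5086, 0.3268, 0.1195]
orientation: [0.179, -3.135, 0.008]
contact_force: [-0.2, -0.4, 1.1]
grip_width: 0.0641
t 11.55 tcp [0.5086 0.3268 0.1195] x [-0.9935 -0.1139  0.0022] z [-0.0016 -0.0052 -1.    ]
q [-0.0691  0.6362 -0.8402  1.7808  0.562   0.9873  0.548 ] F [-0.1527 -0.3926  1.0584] M [-0.0017  0.0115 -0.0255] w 0.0641
row [-0.002 -0.001  0.001] [-0.006  0.009  0.573] deg 0.3 mm 115
```

View pics/t8.png

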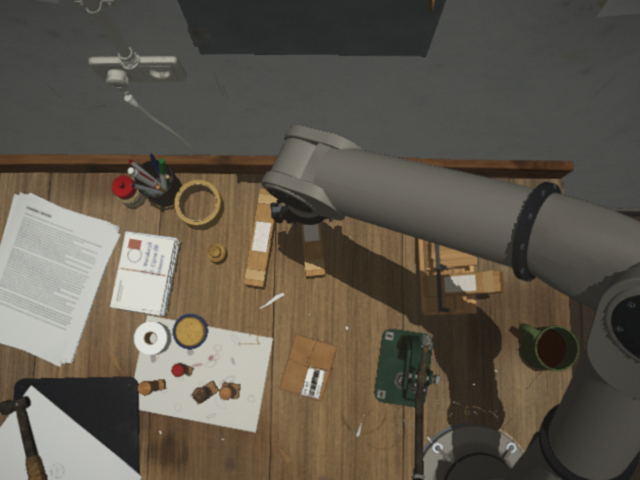

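```bash
python3 -m jog '[-0.002,0,0.001,-0.006,0.009,0.25,0.75,-0.002,0,0.001,-0.006,0.009,0.5,0.75,-0.002,0,0.001,-0.006,0.009,0.57,0.75,-0.002,0,0.001,-0.006,0.009,0.575,0.75,-0.002,0,0.001,-0.006,0.009,0.575,0.2,-0.002,0,0.001,-0.006,0.009,0.575,0.2,-0.002,0,0.001,-0.006,0.009,0.575,0.2,-0.002,0,0.001,-0.006,0.009,0.575,0.2,-0.002,0,0.001,-0.006,0.009,0.575,0.2]' 100
python3 - <<'E'
from h import *
st()
E
python3 -m jog '[0,0,0,0,0,-0.15,0.2,0,0,0,0,0,-0.35,0.2,0,0,0,0,0,-0.5,0.2,0,0,0,0,0,-0.5,0.2,0,0,0,0,0,-0.5,0.2,0,0,0,0,0,-0.5,0.2]' 100
python3 - <<'E'
from h import *
st()
m=[]
for i in range(8): r.grab_frame('side');o=r.get_obs();m.append(np.r_[o['contact_force'],o['moment']])
print(np.mean(m,0),np.std(m,0))
E
```

```text
clock: 12.5
tcp_pos: [0.5118, 0.3301, 0.0088]
orientation: [-0.173, 3.133, 0.007]
contact_force: [-0.5, -0.7, 7.9]
grip_width: 0.0387
t 12.5 tcp [0.5118 0.3301 0.0088] x [-0.9939 -0.11   -0.004 ] z [ 0.0034  0.0049 -1.    ]
q [-0.1427  0.7757 -0.7354  1.8288  0.7022  0.8115  0.4406] F [-0.5306 -0.6819  7.9051] M [-0.2646  0.2256 -0.0318] w 0.0387
clock: 13.1
tcp_pos: [0.5109, 0.3286, 0.1078]
orientation: [-0.173, 3.134, 0.005]
contact_force: [-1.3, 0.3, -4.1]
grip_width: 0.0386
t 13.1 tcp [0.5109 0.3286 0.1078] x [-0.9939 -0.1099 -0.0027] z [ 0.0024  0.0034 -1.    ]
q [-0.0735  0.6509 -0.8314  1.7875  0.577   0.9606  0.5351] F [-1.3312  0.3187 -4.1146] M [ 0.0061 -0.144   0.0371] w 0.0386
[-0.0621  0.2552 -3.2579  0.0125 -0.155  -0.0135] [0.4387 0.3844 0.4105 0.0154 0.0297 0.029 ]
```

Run:
```python
from h import *
print(bay('1',175,0,60),bay('1',102,0,9))
plan([.50,.22,.24],down(140))
```

```text
[ 0.5568 -0.0315  0.1651] [0.5555 0.009  0.0858]
row [0.002 0.    0.257] [ 0.114 -0.536 -0.661] deg 46.3 mm 172
```

```bash
python3 -m jog '[0,0,0.04,0.02,-0.1,-0.2,0.2,0,0,0.09,0.04,-0.2,-0.4,0.2,0,0,0.14,0.08,-0.37,-0.55,0.2,0,0,0.19,0.114,-0.53,-0.66,0.2,0,0,0.235,0.114,-0.53,-0.66,0.2,0,0,0.257,0.114,-0.53,-0.66,0.2,0,0,0.257,0.114,-0.53,-0.66,0.2]' 100
python3 - <<'E'
from h import *
st()
plan([.54,.07,.25],brot(-1))
E
```

```text
clock: 14.2
tcp_pos: [0.4998, 0.2209, 0.2402]
orientation: [1.073, 2.951, 0.008]
contact_force: [-0.3, 0.0, -3.5]
grip_width: 0.0386
t 14.2 tcp [0.4998 0.2209 0.2402] x [-0.7663  0.6424  0.0001] z [ 0.0035  0.0044 -1.    ]
q [ 0.0996  0.3512 -0.7767  1.8182  0.2756  1.0784  0.0959] F [-0.2907  0.0181 -3.5029] M [-0.1116 -0.0918  0.0333] w 0.0386
row [ 0.067 -0.147  0.262] [-0.639 -0.449 -0.052] deg 55.3 mm 157
```

```bash
python3 -m jog '[0.01,-0.02,0.04,-0.1,-0.07,0,0.2,0.02,-0.045,0.08,-0.2,-0.14,-0.02,0.2,0.032,-0.07,0.125,-0.32,-0.22,-0.03,0.2,0.044,-0.096,0.17,-0.43,-0.3,-0.04,0.2,0.056,-0.122,0.218,-0.53,-0.37,-0.05,0.2,0.067,-0.147,0.262,-0.64,-0.45,-0.05,0.2,0.067,-0.147,0.262,-0.64,-0.45,-0.05,0.2]' 100
python3 - <<'E'
from h import *
st();inbay('1')
plan(bay('1',185,0,60),brot(-1))
f=r.grab_frame('side');cv2.imwrite('pics/s9.png',cv2.resize(f[0:260,250:510,::-1],None,fx=2.3,fy=2.3,interpolation=cv2.INTER_CUBIC))
E
```

```text
clock: 14.9
tcp_pos: [0.5404, 0.0669, 0.249]
orientation: [1.917, 1.969, -0.484]
contact_force: [-1.1, -0.1, -3.8]
grip_width: 0.0383
t 14.9 tcp [0.5404 0.0669 0.249 ] x [-0.024   0.8804 -0.4736] z [ 0.0119 -0.4734 -0.8808]
q [-0.1255  0.3851 -0.4755  1.7841  0.5985  1.3541 -0.8026] F [-1.081  -0.1384 -3.7736] M [ 0.7141  0.0238 -0.0367] w 0.0383
bay 1 tcp x,y,z mm [127.0775 -13.2089 180.4298] toolx in bay [np.float64(-0.9999754729964829), np.float64(0.005227680214981806), np.float64(-0.004660983268636346)] z.N -0.9999819141081726
row [-0.001  0.001 -0.002] [-0.286  0.07   0.603] deg 0.5 mm 134
```

View pics/s9.png

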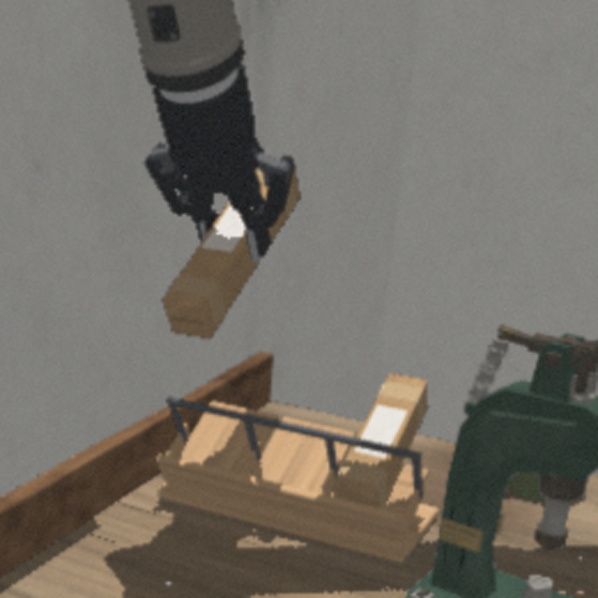

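```bash
python3 -m jog '[0,0,-0.002,-0.2,0.04,0.1,0.2,0,0,-0.002,-0.286,0.07,0.3,0.2,0,0,-0.002,-0.286,0.07,0.5,0.2,0,0,-0.002,-0.286,0.07,0.6,0.2,0,0,-0.002,-0.286,0.07,0.6,0.2,0,0,-0.002,-0.286,0.07,0.6,0.2]' 100
python3 - <<'E'
from h import *
st();inbay('1')
plan(bay('1',168,0,16),brot(-1))
plan(bay('1',112,0,15),brot(-1))
f=r.grab_frame('side');cv2.imwrite('pics/s10.png',cv2.resize(f[0:260,250:510,::-1],None,fx=2.3,fy=2.3,interpolation=cv2.INTER_CUBIC))
E
```

```text
clock: 15.55
tcp_pos: [0.5572, -0.0353, 0.1697]
orientation: [1.909, 1.983, -0.482]
contact_force: [-0.3, 0.8, -3.3]
grip_width: 0.0385
t 15.55 tcp [ 0.5572 -0.0353  0.1697] x [-0.0348  0.8816 -0.4706] z [ 0.0129 -0.4705 -0.8823]
q [ 0.0007  0.4477 -0.4089  1.8902  0.7025  1.1445 -0.7499] F [-0.2786  0.8027 -3.33  ] M [ 0.6909  0.0041 -0.0141] w 0.0385
bay 1 tcp x,y,z mm [180.5421   0.2059  62.1974] toolx in bay [np.float64(-0.9999836523844964), np.float64(-0.005566026067810263), np.float64(-0.0013093195084097281)] z.N -0.9999955817378826
row [-0.001  0.     0.002] [ 0.063 -0.     0.231] deg 0.4 mm 48
row [-0.001  0.     0.002] [0.343 0.002 0.236] deg 0.4 mm 83
```

View pics/s10.png

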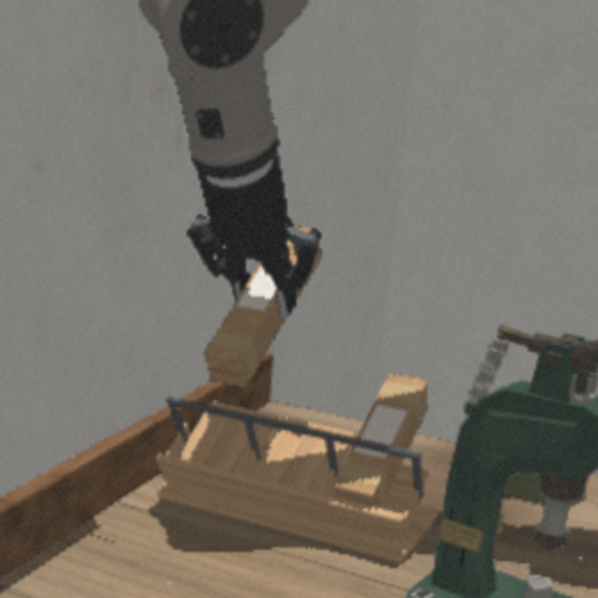

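```bash
python3 -m jog '[0,0,0.002,0.06,0,0.1,0.2,0,0,0.002,0.063,0,0.2,0.2,0,0,0.002,0.063,0,0.225,0.2,0,0,0.002,0.063,0,0.225,0.2,0,0,0.002,0.15,0.002,0.23,0.2,0,0,0.002,0.25,0.002,0.235,0.2,0,0,0.002,0.33,0.002,0.235,0.2,0,0,0.002,0.33,0.002,0.235,0.2,0,0,0.002,0.33,0.002,0.235,0.2]' 100
python3 - <<'E'
from h import *
st();inbay('1')
plan(bay('1',106,0,9.5),brot(-1))
f=r.grab_frame('side');cv2.imwrite('pics/s11.png',cv2.resize(f[0:260,250:510,::-1],None,fx=2.3,fy=2.3,interpolation=cv2.INTER_CUBIC))
E
```

```text
clock: 16.5
tcp_pos: [0.557, 0.0016, 0.0985]
orientation: [1.913, 1.976, -0.478]
contact_force: [-0.3, 0.2, -2.9]
grip_width: 0.0385
t 16.5 tcp [0.557  0.0016 0.0985] x [-0.0285  0.8818 -0.4707] z [ 0.0156 -0.4704 -0.8823]
q [-0.0773  0.5608 -0.3966  1.9124  0.7634  1.0753 -0.909 ] F [-0.3357  0.1579 -2.92  ] M [ 0.6651  0.0097 -0.0053] w 0.0385
bay 1 tcp x,y,z mm [114.5641   1.2789  16.6829] toolx in bay [np.float64(-0.9999988071413852), np.float64(0.0007225349089204291), np.float64(-0.0013651590061709619)] z.N -0.9999990679065921
row [ 0.  0. -0.] [ 0.043 -0.006  0.036] deg 0.1 mm 11
```

View pics/s11.png

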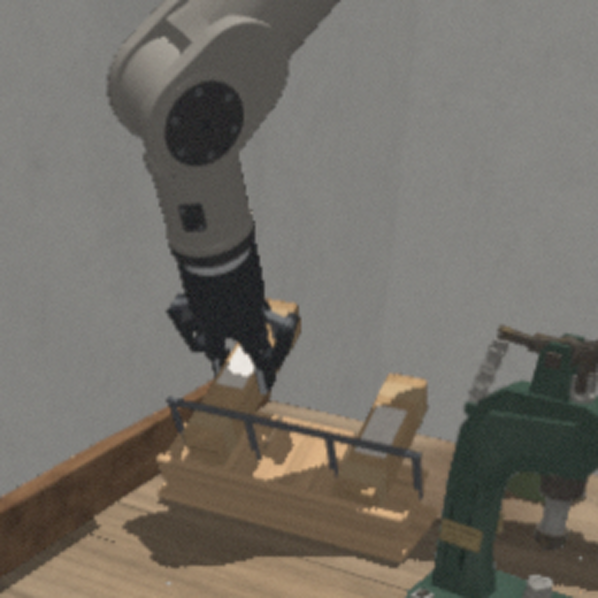

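Under the rail, clear. Lower and slide to the stop.

```bash
python3 -m jog '[0,0,0,0.02,-0.004,0.02,0.2,0,0,0,0.04,-0.006,0.034,0.2,0,0,0,0.043,-0.006,0.038,0.2,0,0,0,0.05,-0.006,0.038,0.2]' 100
python3 - <<'E'
from h import *
st();inbay('1')
E
python3 -m jog '[0,0,0,0.015,0,0,0.2,0,0,0,0.03,0,0,0.2,0,0,0,0.03,0,0,0.2]' 100
python3 - <<'E'
from h import *
st();inbay('1')
E
```

```text
clock: 16.95
tcp_pos: [0.5568, 0.0047, 0.0893]
orientation: [1.913, 1.969, -0.478]
contact_force: [-1.3, -0.2, 10.1]
grip_width: 0.0387
t 16.95 tcp [0.5568 0.0047 0.0893] x [-0.0246  0.8804 -0.4735] z [ 0.0171 -0.4732 -0.8808]
q [-0.0876  0.5761 -0.393   1.9154  0.775   1.0668 -0.9338] F [-1.3482 -0.1539 10.0773] M [-0.4516  0.0486 -0.0941] w 0.0387
bay 1 tcp x,y,z mm [107.4362   1.1661  10.0431] toolx in bay [np.float64(-0.9999790922837318), np.float64(0.004563215861738023), np.float64(-0.0045817088955051695)] z.N -0.9999885312247833
clock: 17.25
tcp_pos: [0.5568, 0.0105, 0.0863]
orientation: [1.913, 1.97, -0.477]
contact_force: [0.2, 0.9, 0.4]
grip_width: 0.0386
t 17.25 tcp [0.5568 0.0105 0.0863] x [-0.0249  0.8807 -0.473 ] z [ 0.0175 -0.4727 -0.881 ]
q [-0.0969  0.5827 -0.3936  1.9129  0.7752  1.0671 -0.9438] F [0.2126 0.874  0.4463] M [ 0.7905 -0.1682  0.034 ] w 0.0386
bay 1 tcp x,y,z mm [100.8713   1.3723  10.0849] toolx in bay [np.float64(-0.9999828028812946), np.float64(0.0042737804789635715), np.float64(-0.004016060518376063)] z.N -0.9999902137983585
```

```bash
python3 -m jog '[0,0,0,0.012,0,0.005,0.2,0,0,0,0.02,0,0.006,0.2,0,0,0,0.02,0,0.006,0.2]' 100
python3 - <<'E'
from h import *
st();inbay('1')
E
```

```text
clock: 17.55
tcp_pos: [0.5573, 0.0115, 0.0857]
orientation: [1.911, 1.965, -0.481]
contact_force: [-4.8, -3.1, 18.0]
grip_width: 0.0388
t 17.55 tcp [0.5573 0.0115 0.0857] x [-0.0231  0.8783 -0.4775] z [ 0.018  -0.4772 -0.8786]
q [-0.1018  0.5859 -0.3924  1.911   0.7786  1.0712 -0.951 ] F [-4.7573 -3.0697 18.0151] M [-1.3252  0.6628 -0.0918] w 0.0388
bay 1 tcp x,y,z mm [99.7693  1.9044 10.0059] toolx in bay [np.float64(-0.9999399313828402), np.float64(0.005991351207566887), np.float64(-0.00917809004035227)] z.N -0.9999553193807451
```

```bash
python3 -m jog '[0,0,0,0,0,0,0.65,0,0,0,0,0,0,0.65,0,0,0,0,0,0,0.65,0,0,0,0,0,-0.2,0.65,0,0,0,0,0,-0.4,0.65,0,0,0,0,0,-0.65,0.65,0,0,0,0,0,-0.9,0.65,0,0,0,0,0,-0.9,0.65]' 100
python3 - <<'E'
from h import *
st()
plan([.49,.32,.20],down(172.9))
plan([.49,.27,.24],down(150))
f=r.grab_frame('side');cv2.imwrite('pics/s12.png',cv2.resize(f[60:260,250:510,::-1],None,fx=2.5,fy=2.5,interpolation=cv2.INTER_CUBIC))
E
```

```text
clock: 18.35
tcp_pos: [0.5563, 0.1036, 0.2493]
orientation: [1.908, 1.968, -0.464]
contact_force: [0.4, 0.5, -0.2]
grip_width: 0.0554
t 18.35 tcp [0.5563 0.1036 0.2493] x [-0.0238  0.8815 -0.4716] z [ 0.0286 -0.471  -0.8817]
q [-0.1792  0.4242 -0.4776  1.7264  0.6063  1.3806 -0.8399] F [ 0.4188  0.5446 -0.1765] M [ 0.5366  0.0508 -0.0585] w 0.0554
row [-0.107  0.132 -0.441] [ 1.078 -0.297 -0.302] deg 85.1 mm 232
row [-0.075  0.145 -0.317] [ 0.763 -0.303 -0.36 ] deg 64.1 mm 179
```

View pics/s12.png

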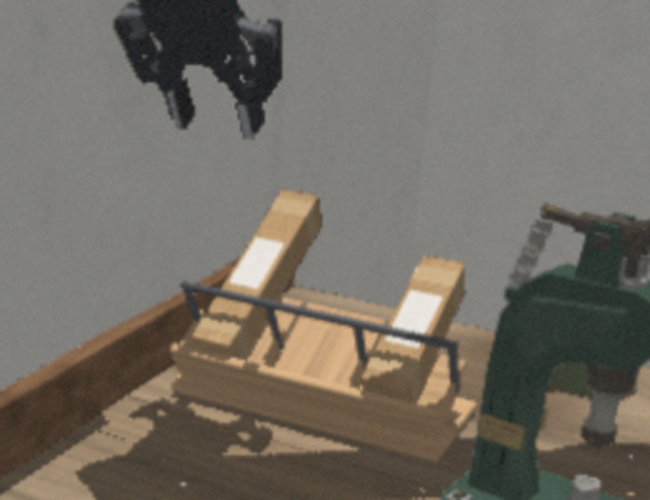

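```bash
python3 -m jog '[-0.011,0.021,-0.045,0.11,-0.04,-0.05,0.75,-0.021,0.041,-0.09,0.22,-0.09,-0.1,0.75,-0.032,0.062,-0.136,0.33,-0.13,-0.15,0.75,-0.043,0.083,-0.18,0.44,-0.17,-0.2,0.75,-0.054,0.104,-0.227,0.55,-0.22,-0.26,0.75,-0.064,0.124,-0.272,0.66,-0.26,-0.31,0.75,-0.075,0.145,-0.317,0.76,-0.3,-0.36,0.75,-0.075,0.145,-0.317,0.76,-0.3,-0.36,0.75]' 100
python3 - <<'E'
from h import *
st()
plan([.4871,.4267,.12],down(172.9))
E
```

```text
clock: 19.2
tcp_pos: [0.4882, 0.2681, 0.2358]
orientation: [-0.803, -3.03, 0.004]
contact_force: [0.3, -0.1, -0.6]
grip_width: 0.0639
t 19.2 tcp [0.4882 0.2681 0.2358] x [-0.8687  0.4953  0.0065] z [-0.0079 -0.0007 -1.    ]
q [ 0.0405  0.3975 -0.8281  1.7885  0.3195  1.1041  0.156 ] F [ 0.273  -0.1458 -0.5653] M [-0.0604 -0.0492 -0.0331] w 0.0639
row [-0.001 -0.002 -0.125] [0.394 0.689 0.578] deg 22.6 mm 196
```

```bash
python3 -m jog '[0,0,-0.03,0.1,0.18,0.1,0.75,0,-0.002,-0.06,0.2,0.36,0.25,0.75,0,-0.002,-0.09,0.3,0.53,0.4,0.75,0,-0.002,-0.125,0.394,0.689,0.55,0.75,0,-0.002,-0.125,0.394,0.689,0.575,0.75,0,-0.002,-0.125,0.394,0.689,0.575,0.75,0,-0.002,-0.125,0.394,0.689,0.575,0.75]' 100
python3 - <<'E'
from h import *
st()
plan([.4871,.4267,.005],down(172.9))
f=r.grab_frame('top');cv2.imwrite('pics/t13.png',f[:,:,::-1])
E
```

```text
clock: 19.9
tcp_pos: [0.4876, 0.4252, 0.1202]
orientation: [-0.2, -3.133, 0.007]
contact_force: [0.0, -0.4, -0.1]
grip_width: 0.0637
t 19.9 tcp [0.4876 0.4252 0.1202] x [-0.9919  0.1272  0.0017] z [-0.0022 -0.0041 -1.    ]
q [-0.2576  0.6883 -0.81    1.6753  0.5661  1.033   0.187 ] F [ 0.0012 -0.3808 -0.0792] M [-0.063  -0.0585 -0.0125] w 0.0637
row [-0.001 -0.001 -0.001] [0.003 0.01  0.576] deg 0.3 mm 115
```

View pics/t13.png

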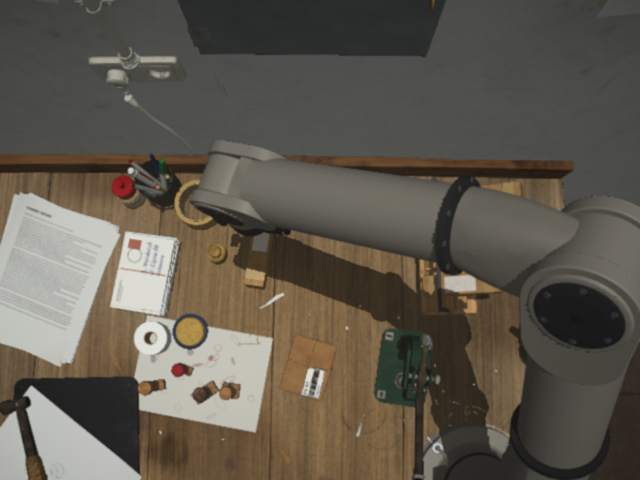

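```bash
python3 -m jog '[0,0,-0.001,0.003,0.01,0.25,0.75,0,0,-0.001,0.003,0.01,0.5,0.75,0,0,-0.001,0.003,0.01,0.57,0.75,0,0,-0.001,0.003,0.01,0.575,0.75,0,0,-0.001,0.003,0.01,0.575,0.2,0,0,-0.001,0.003,0.01,0.575,0.2,0,0,-0.001,0.003,0.01,0.575,0.2,0,0,-0.001,0.003,0.01,0.575,0.2,0,0,-0.001,0.003,0.01,0.575,0.2]' 100
python3 - <<'E'
from h import *
st()
E
python3 -m jog '[0,0,0,0,0,-0.15,0.2,0,0,0,0,0,-0.35,0.2,0,0,0,0,0,-0.5,0.2,0,0,0,0,0,-0.5,0.2,0,0,0,0,0,-0.5,0.2,0,0,0,0,0,-0.5,0.2]' 100
python3 - <<'E'
from h import *
st()
m=[]
for i in range(8): r.grab_frame('side');o=r.get_obs();m.append(np.r_[o['contact_force'],o['moment']])
print(np.mean(m,0),np.std(m,0))
plan([.49,.27,.24],down(130)); plan([.49,.27,.24],down(215))
E
```

```text
clock: 20.85
tcp_pos: [0.4891, 0.4288, 0.0094]
orientation: [0.196, 3.133, 0.0]
contact_force: [-0.2, -0.9, 7.8]
grip_width: 0.0386
t 20.85 tcp [0.4891 0.4288 0.0094] x [-0.9922  0.1249 -0.0026] z [ 0.0026  0.0001 -1.    ]
q [-0.3187  0.8202 -0.7211  1.7217  0.6877  0.8683  0.0998] F [-0.1953 -0.8749  7.8192] M [-0.1717  0.1131 -0.0327] w 0.0386
clock: 21.45
tcp_pos: [0.4884, 0.4276, 0.1082]
orientation: [0.197, 3.134, -0.003]
contact_force: [-0.2, -0.9, -3.9]
grip_width: 0.0385
t 21.45 tcp [0.4884 0.4276 0.1082] x [-0.9922  0.125  -0.0017] z [ 0.0015 -0.0018 -1.    ]
q [-0.2664  0.7023 -0.8009  1.6811  0.5815  1.0123  0.1766] F [-0.2437 -0.8993 -3.9083] M [-0.0248  0.1428 -0.0003] w 0.0385
[ 0.1151  0.1003 -3.2415  0.0014  0.1646  0.0016] [0.2458 0.4273 0.3537 0.0256 0.0226 0.0337]
row [0.    0.001 0.238] [-0.107 -0.787 -0.655] deg 42.8 mm 206
row [-0.     0.001 -0.234] [-0.107 -0.787 -0.655] deg 42.2 mm 206
```

```bash
python3 -m jog '[0,0,0,0,-0.05,-0.2,0.2,0,0,-0.04,-0.02,-0.2,-0.4,0.2,0,0,-0.08,-0.05,-0.35,-0.6,0.2,0,0,-0.12,-0.07,-0.5,-0.65,0.2,0,0,-0.16,-0.1,-0.65,-0.65,0.2,0,0,-0.2,-0.107,-0.78,-0.65,0.2,0,0,-0.234,-0.107,-0.78,-0.65,0.2,0,0,-0.234,-0.107,-0.78,-0.65,0.2]' 100
python3 - <<'E'
from h import *
st()
plan([.485,.15,.25],down(245)); plan([.48,.08,.26],brot(1))
E
```

```text
clock: 22.65
tcp_pos: [0.4904, 0.2701, 0.2389]
orientation: [-0.942, 2.995, -0.002]
contact_force: [0.1, -0.4, -3.3]
grip_width: 0.0388
t 22.65 tcp [0.4904 0.2701 0.2389] x [-0.8201 -0.5722 -0.0012] z [ 0.0019 -0.0006 -1.    ]
q [ 0.2181  0.501  -1.1099  1.775   0.4875  1.1729  1.1402] F [ 0.0634 -0.3695 -3.2964] M [-0.0498  0.1603 -0.0123] w 0.0388
row [-0.001  0.    -0.167] [ 0.366 -0.477 -0.055] deg 30.1 mm 121
row [ 0.077  0.143 -0.31 ] [ 0.586 -0.75  -0.105] deg 63.0 mm 192
```

```bash
python3 -m jog '[0.01,0.018,-0.04,0.08,-0.1,-0.02,0.2,0.02,0.037,-0.08,0.16,-0.2,-0.04,0.2,0.03,0.054,-0.12,0.24,-0.3,-0.05,0.2,0.04,0.072,-0.16,0.31,-0.39,-0.06,0.2,0.04,0.072,-0.16,0.31,-0.39,-0.06,0.2]' 100
python3 - <<'E'
from h import *
st()
plan([.475,.06,.26],brot(1))
E
```

```text
clock: 23.15
tcp_pos: [0.484, 0.1704, 0.2506]
orientation: [1.56, -2.507, 0.279]
contact_force: [0.5, 1.0, -3.6]
grip_width: 0.039
t 23.15 tcp [0.484  0.1704 0.2506] x [-0.4353 -0.866   0.246 ] z [-0.0495 -0.2498 -0.967 ]
q [ 0.2823  0.5266 -1.1599  1.771   0.6059  1.4366  1.633 ] F [ 0.5075  1.0275 -3.5625] M [ 0.3551 -0.0127  0.0411] w 0.039
row [ 0.036  0.07  -0.151] [ 0.509 -0.202  0.095] deg 30.6 mm 111
```

```bash
python3 -m jog '[0.009,0.018,-0.038,0.13,-0.05,0.02,0.2,0.018,0.035,-0.076,0.26,-0.1,0.04,0.2,0.027,0.053,-0.114,0.38,-0.15,0.07,0.2,0.036,0.07,-0.151,0.51,-0.2,0.09,0.2,0.036,0.07,-0.151,0.51,-0.2,0.09,0.2,0.036,0.07,-0.151,0.51,-0.2,0.09,0.2]' 100
python3 - <<'E'
from h import *
st();inbay('2')
plan(bay('2',180,0,62),brot(1))
f=r.grab_frame('side');cv2.imwrite('pics/s14.png',cv2.resize(f[0:260,250:510,::-1],None,fx=2.3,fy=2.3,interpolation=cv2.INTER_CUBIC))
E
```

```text
clock: 23.75
tcp_pos: [0.4748, 0.0617, 0.2609]
orientation: [1.982, -1.924, 0.494]
contact_force: [0.3, -0.4, -2.4]
grip_width: 0.0388
t 23.75 tcp [0.4748 0.0617 0.2609] x [ 0.0256 -0.8836  0.4675] z [ 0.0156 -0.4672 -0.884 ]
q [ 0.3998  0.4885 -1.2181  1.8849  0.7736  1.5435  2.0981] F [ 0.2933 -0.3757 -2.4363] M [ 0.7425  0.0541 -0.0121] w 0.0388
bay 2 tcp x,y,z mm [135.3327   5.0833 189.5647] toolx in bay [np.float64(0.9999906802046256), np.float64(-0.0036911859955942707), np.float64(-0.002239341384419635)] z.N -0.9999974889904227
row [-0.     0.001 -0.001] [0.225 0.025 0.637] deg 0.2 mm 135
```

View pics/s14.png

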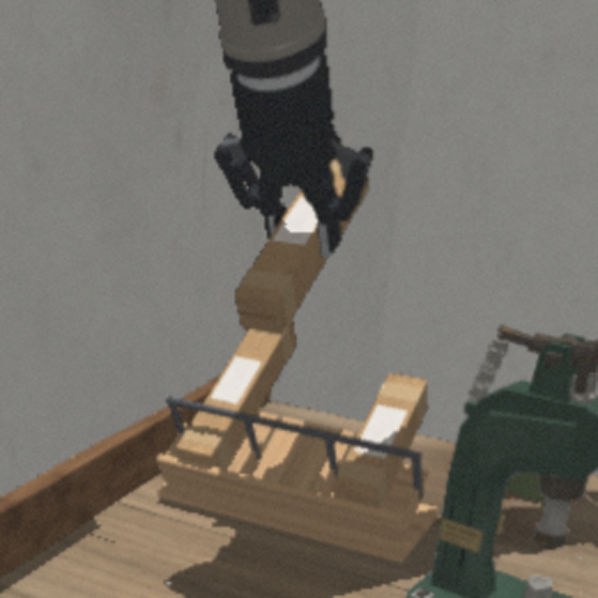

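```bash
python3 -m jog '[0,0,-0.001,0.15,0.015,0.1,0.2,0,0,-0.001,0.225,0.017,0.3,0.2,0,0,-0.001,0.225,0.017,0.5,0.2,0,0,-0.001,0.225,0.017,0.63,0.2,0,0,-0.001,0.225,0.017,0.63,0.2,0,0,-0.001,0.225,0.017,0.63,0.2]' 100
python3 - <<'E'
from h import *
st();inbay('2')
plan(bay('2',168,2,16.5),brot(1))
plan(bay('2',110,2,16.5),brot(1))
f=r.grab_frame('side');cv2.imwrite('pics/s15.png',cv2.resize(f[0:260,250:510,::-1],None,fx=2.3,fy=2.3,interpolation=cv2.INTER_CUBIC))
E
```

```text
clock: 24.4
tcp_pos: [0.4755, -0.0351, 0.1712]
orientation: [1.986, -1.922, 0.492]
contact_force: [0.6, 0.4, -2.3]
grip_width: 0.0388
t 24.4 tcp [ 0.4755 -0.0351  0.1712] x [ 0.0286 -0.8846  0.4654] z [ 0.0167 -0.4651 -0.8851]
q [ 0.5377  0.5531 -1.1493  2.0402  0.9244  1.3586  2.1079] F [ 0.5501  0.4165 -2.2704] M [ 0.7219  0.0166 -0.0017] w 0.0388
bay 2 tcp x,y,z mm [178.6507   2.5571  64.9578] toolx in bay [np.float64(0.9999892052305505), np.float64(-0.000752774103374476), np.float64(-0.004585057635590876)] z.N -0.9999886302699099
row [-0.     0.001 -0.   ] [-0.052  0.003  0.243] deg 0.3 mm 50
row [-0.     0.001 -0.   ] [-0.342  0.003  0.244] deg 0.3 mm 84
```

View pics/s15.png

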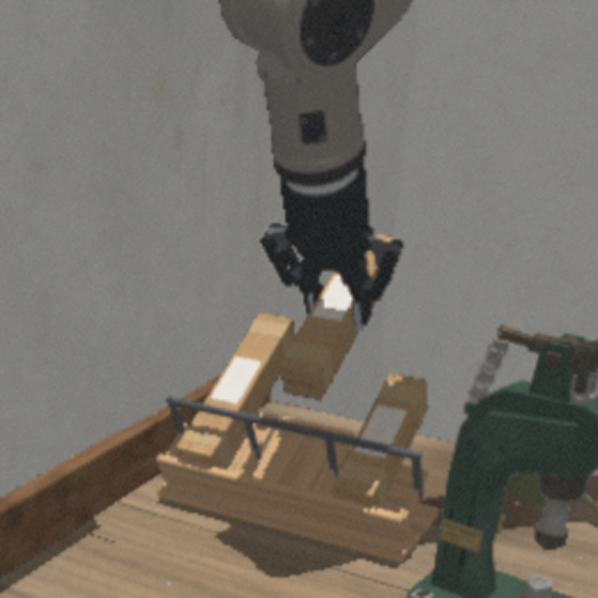

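```bash
python3 -m jog '[0,0,0,-0.05,0.003,0.1,0.2,0,0,0,-0.052,0.003,0.2,0.2,0,0,0,-0.052,0.003,0.24,0.2,0,0,0,-0.052,0.003,0.24,0.2,0,0,0,-0.15,0.003,0.242,0.2,0,0,0,-0.25,0.003,0.242,0.2,0,0,0,-0.335,0.003,0.242,0.2,0,0,0,-0.335,0.003,0.242,0.2,0,0,0,-0.335,0.003,0.242,0.2]' 100
python3 - <<'E'
from h import *
st();inbay('2')
plan(bay('2',103,2,10),brot(1))
f=r.grab_frame('side');cv2.imwrite('pics/s16.png',cv2.resize(f[0:260,250:510,::-1],None,fx=2.3,fy=2.3,interpolation=cv2.INTER_CUBIC))
E
```

```text
clock: 25.35
tcp_pos: [0.475, 0.0029, 0.0989]
orientation: [1.989, -1.923, 0.495]
contact_force: [0.3, 0.5, -3.6]
grip_width: 0.0385
t 25.35 tcp [0.475  0.0029 0.0989] x [ 0.0289 -0.8848  0.4651] z [ 0.0202 -0.4647 -0.8852]
q [ 0.3845  0.6868 -1.0716  2.0675  1.0186  1.3282  1.9207] F [ 0.2777  0.4657 -3.6319] M [ 0.6545 -0.0067 -0.0553] w 0.0385
bay 2 tcp x,y,z mm [111.1936   3.3861  18.9136] toolx in bay [np.float64(0.9999878612609956), np.float64(-0.0004463495310457596), np.float64(-0.004906944339983797)] z.N -0.9999766808062301
row [-0.002  0.002 -0.   ] [-0.041  0.007  0.045] deg 0.4 mm 12
```

View pics/s16.png

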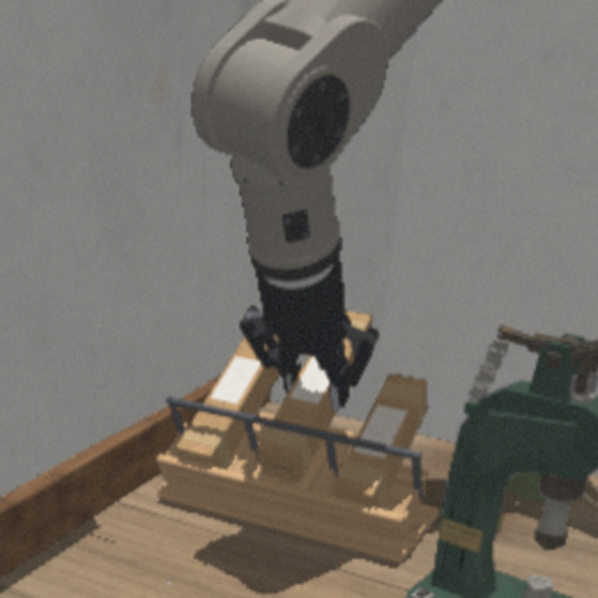

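```bash
python3 -m jog '[0,0.002,0,-0.02,0.005,0.02,0.2,0,0.002,0,-0.038,0.007,0.04,0.2,0,0.002,0,-0.041,0.007,0.047,0.2,0,0.002,0,-0.041,0.007,0.047,0.2]' 100
python3 - <<'E'
from h import *
st();inbay('2')
E
python3 -m jog '[0,0,0,-0.015,0,0,0.2,0,0,0,-0.035,0,0,0.2,0,0,0,-0.04,0,0,0.2,0,0,0,-0.04,0,0,0.2]' 100
python3 - <<'E'
from h import *
st();inbay('2')
E
```

```text
clock: 25.8
tcp_pos: [0.474, 0.005, 0.0882]
orientation: [1.982, -1.92, 0.504]
contact_force: [-1.6, 0.4, 12.5]
grip_width: 0.0386
t 25.8 tcp [0.474  0.005  0.0882] x [ 0.0269 -0.8807  0.4729] z [ 0.0211 -0.4725 -0.8811]
q [ 0.3625  0.7066 -1.0567  2.0727  1.0371  1.328   1.8906] F [-1.5524  0.3694 12.4813] M [-0.2044  0.6774 -0.2294] w 0.0386
bay 2 tcp x,y,z mm [104.223    2.4245  10.4697] toolx in bay [np.float64(0.9999896941354295), np.float64(-0.002308222150331702), np.float64(0.003909441575882358)] z.N -0.9999778033248043
clock: 26.2
tcp_pos: [0.4742, 0.0119, 0.0847]
orientation: [1.982, -1.919, 0.506]
contact_force: [1.0, -0.9, 5.5]
grip_width: 0.0385
t 26.2 tcp [0.4742 0.0119 0.0847] x [ 0.0264 -0.8802  0.4738] z [ 0.0216 -0.4734 -0.8806]
q [ 0.344   0.7157 -1.052   2.0689  1.0387  1.331   1.8751] F [ 0.9541 -0.8998  5.5087] M [0.1807 0.0435 0.06  ] w 0.0385
bay 2 tcp x,y,z mm [96.5121  2.8579 10.6339] toolx in bay [np.float64(0.9999841037821121), np.float64(-0.002770802090202451), np.float64(0.004910686190696591)] z.N -0.9999702705021928
```

```bash
python3 -m jog '[0,0,0,-0.015,0,0.003,0.2,0,0,0,-0.02,0,0.003,0.2,0,0,0,-0.02,0,0.003,0.2]' 100
python3 - <<'E'
from h import *
st();inbay('2')
E
```

```text
clock: 26.5
tcp_pos: [0.4743, 0.0118, 0.0846]
orientation: [1.974, -1.916, 0.514]
contact_force: [-3.5, -9.5, 24.4]
grip_width: 0.0383
t 26.5 tcp [0.4743 0.0118 0.0846] x [ 0.0244 -0.8757  0.4822] z [ 0.0213 -0.4818 -0.876 ]
q [ 0.336   0.7188 -1.0485  2.0672  1.0411  1.34    1.8678] F [-3.4831 -9.5066 24.3543] M [-2.447   1.0678  0.0485] w 0.0383
bay 2 tcp x,y,z mm [96.5571  2.9639 10.5283] toolx in bay [np.float64(0.9998849369099679), np.float64(-0.004629378726611221), np.float64(0.014445822688763765)] z.N -0.9998811589756827
```

Firm contact with the stop (no further travel). Release and withdraw.

```bash
python3 -m jog '[0,0,0,0.004,0,0,0.6,0,0,0,0.004,0,0,0.65,0,0,0,0.004,0,0,0.65,0,0,0,0,0,-0.2,0.65,0,0,0,0,0,-0.4,0.65,0,0,0,0,0,-0.65,0.65,0,0,0,0,0,-0.9,0.65,0,0,0,0,0,-0.95,0.65,0,0,0,0,0,-0.95,0.65]' 100
python3 - <<'E'
from h import *
st()
plan([.48,.30,.3],down(215))
f=r.grab_frame('side');cv2.imwrite('pics/s17.png',cv2.resize(f[60:260,250:510,::-1],None,fx=2.5,fy=2.5,interpolation=cv2.INTER_CUBIC))
E
```

```text
clock: 27.4
tcp_pos: [0.4707, 0.105, 0.2521]
orientation: [1.977, -1.917, 0.516]
contact_force: [-0.4, -0.3, -1.1]
grip_width: 0.0552
t 27.4 tcp [0.4707 0.105  0.2521] x [ 0.0247 -0.8765  0.4807] z [ 0.0244 -0.4802 -0.8768]
q [ 0.2804  0.5312 -1.2003  1.8637  0.7815  1.5804  2.0005] F [-0.4292 -0.3065 -1.0853] M [ 0.5288  0.0411 -0.0222] w 0.0552
row [-0.082 -0.145  0.309] [-0.738 -0.081 -0.677] deg 63.1 mm 201
```

View pics/s17.png

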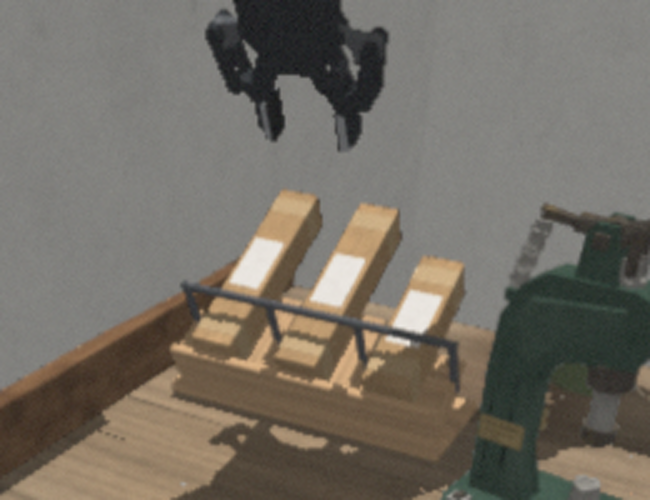

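Run:
```python
from h import *
plan([.5,.0,.40],down(215))
```

```text
row [-0.081 -0.146  0.308] [ 0.816 -0.137 -0.402] deg 63.1 mm 184
```

```bash
python3 -m jog '[0,0,0,0.05,0,-0.25,0.65,-0.01,-0.03,0.06,0.2,-0.04,-0.4,0.65,-0.025,-0.06,0.11,0.4,-0.07,-0.4,0.65,-0.05,-0.09,0.18,0.6,-0.1,-0.4,0.65,-0.06,-0.11,0.23,0.82,-0.137,-0.4,0.65,-0.07,-0.13,0.27,0.82,-0.137,-0.4,0.65,-0.081,-0.146,0.308,0.82,-0.137,-0.4,0.65,-0.081,-0.146,0.308,0.82,-0.137,-0.4,0.65]'
python3 - <<'E'
from h import *
st()
plan([.5,-.19,.4],down(180))
E
```

```text
clock: 28.25
tcp_pos: [0.4996, -0.0036, 0.3977]
orientation: [0.996, -2.963, 0.021]
contact_force: [-0.7, 0.3, 0.4]
grip_width: 0.0552
t 28.25 tcp [ 0.4996 -0.0036  0.3977] x [-0.7968 -0.604   0.0195] z [-0.0108 -0.0181 -0.9998]
q [ 0.9162  0.241  -1.2206  1.6647  0.2433  1.4135  1.8821] F [-0.7155  0.2922  0.3782] M [0.0303 0.0223 0.0153] w 0.0552
row [-0.004 -0.005  0.206] [ 0.561 -0.744  0.005] deg 37.2 mm 186
```

```bash
python3 -m jog '[0,0,0.04,0.12,-0.16,0,0.65,0,0,0.08,0.24,-0.32,0,0.65,0,0,0.12,0.36,-0.48,0,0.65,0,0,0.16,0.48,-0.63,0,0.65,0,0,0.2,0.56,-0.74,0,0.65,0,0,0.2,0.56,-0.74,0,0.65]'
python3 - <<'E'
from h import *
st()
plan([.4,-.36,.4],down(150))
f=r.grab_frame('top');cv2.imwrite('pics/t18.png',f[:,:,::-1])
E
```

```text
clock: 28.85
tcp_pos: [0.4976, -0.1961, 0.3977]
orientation: [0.011, -3.125, 0.027]
contact_force: [0.2, 0.3, 0.2]
grip_width: 0.0557
t 28.85 tcp [ 0.4976 -0.1961  0.3977] x [-0.9998 -0.007   0.0161] z [-0.0159 -0.0172 -0.9997]
q [ 1.0777  0.2634 -1.0105  1.5999  0.2437  1.4188  1.6199] F [0.2286 0.319  0.1835] M [ 0.0143 -0.0434  0.0044] w 0.0557
row [-0.007 -0.004  0.169] [ 0.494 -0.816  0.011] deg 30.4 mm 191
```

View pics/t18.png

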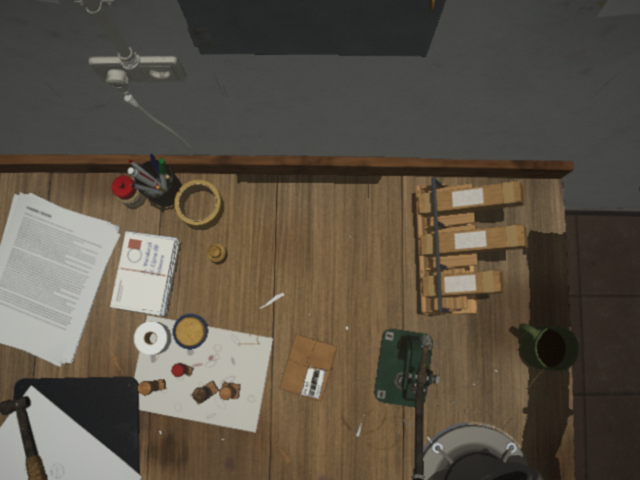

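Run:
```python
from h import *
im=cv2.imread('pics/t18.png')
cv2.imwrite('pics/t18z.png',cv2.resize(im[170:320,410:535],None,fx=4,fy=4,interpolation=cv2.INTER_CUBIC))
# white labels on top faces, cast onto plane bay z=40
m=cv2.inRange(im,(140,140,140),(255,255,255)); m[:, :440]=0; m[:,510:]=0; m[:170]=0; m[320:]=0
cs,_=cv2.findContours(m,cv2.RETR_EXTERNAL,cv2.CHAIN_APPROX_NONE)
for c in cs:
    if cv2.contourArea(c)<80: continue
    (cx,cy),s,an=cv2.minAreaRect(c)
    k=min(F,key=lambda k:abs(proj('top',bay(k,100,0,40))[0][1]-cy))
    o,d=ray('top',[(cx,cy)]);d=d[0]; t=((F[k]+.04*N-o)@N)/(d@N); P=o+d*t-F[k]
    b=cv2.boxPoints(((cx,cy),s,an)); 
    o,D=ray('top',b); Q=[o+dd*(((F[k]+.04*N-o)@N)/(dd@N))-F[k] for dd in D]
    q=np.array([[p@U*1e3,p@V*1e3] for p in Q]); e=[q[1]-q[0],q[2]-q[1]]; L=max(e,key=np.linalg.norm)
    print(k,'px',cx,cy,'bay x,y mm',P@U*1e3,P@V*1e3,'label',[np.linalg.norm(v) for v in e],'ang',np.degrees(np.arctan(L[1]/L[0])))
for k,l in(('1',200),('2',200),('S',150)): print(k,(proj('top',[bay(k,l,-20,40),bay(k,l,20,40)])-[410,170])*4)
```

```text
S px 459.73095703125 283.2334899902344 bay x,y mm 75.54166168770168 5.598119675429524 label [np.float64(58.94784377032996), np.float64(28.175362149951326)] ang -0.05243713228287513
2 px 469.7295227050781 239.52459716796875 bay x,y mm 99.74820966381351 3.482362593279677 label [np.float64(59.315771325143615), np.float64(28.882409125113146)] ang -0.6825160129360871
1 px 467.1923522949219 197.03846740722656 bay x,y mm 100.07576433072987 2.5968012988656426 label [np.float64(58.92834569918891), np.float64(28.514441975090403)] ang -0.43700713410259157
1 [[442.8953 128.7246]
 [436.0069  45.2516]]
2 [[456.9426 307.6287]
 [450.3287 221.8444]]
S [[359.7764 497.635 ]
 [354.2021 411.3035]]
```

View pics/t18z.png

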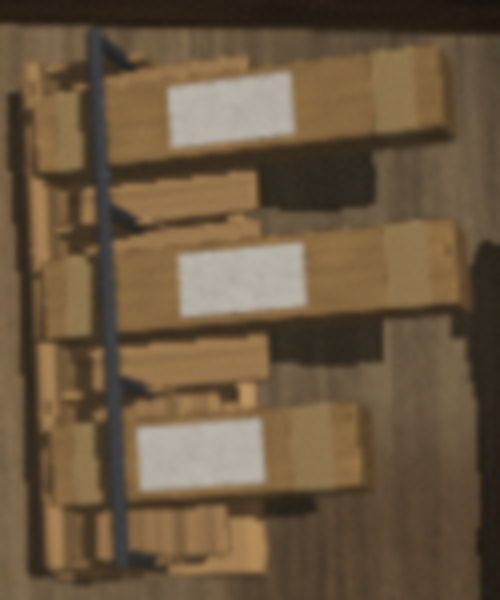

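Labels: bay x 75.5 / 99.7 / 100.1 mm, y 2.6–5.6 mm, angle < 1°. The tape roll (198,203) and the weight (217,253) are where they were. Handing in.

Run:
```python
from h import *
st()
print(r.hand_in())
```

```text
t 28.9 tcp [ 0.4981 -0.1929  0.3981] x [-0.9998 -0.014   0.0155] z [-0.0153 -0.0162 -0.9998]
q [ 1.0763  0.2624 -1.0143  1.6007  0.2422  1.4188  1.6219] F [0.0905 0.6284 0.6646] M [ 0.0533 -0.0074  0.0301] w 0.0555
the job is handed in; nothing more can be done
None
```

All three cartons are in the rack with the heavy end at the foot stop, and I handed the job in at about 29 s of the 72 s allowed.

I lifted each carton by its middle and read the wrist moment to find the heavy end, then turned and tilted it to the bed's slope. I slid it under the guard rail until the force showed the stop, or for the short carton until the carton reached where the stop should be, and let go.

| Carton | Bay | Wrist moment (N m) | Heavy end at the start |
|---|---|---|---|
| Short | Short | +0.11 | Far (+x) |
| Long, nearer the rack | Farthest long | −0.155 | Near (−x) |
| Long, farther from the rack | Middle long | +0.165 | Far (+x) |

**Last top view:** the label centres, taken as the carton centres, lie as below in the bay frames. That is well inside the limits.

| Bay | Along the slope (mm) | Target (mm) | Across (mm) | Angle to slope |
|---|---|---|---|---|
| Short | 75.5 | 75 | 5.6 | under 1° |
| Middle long | 99.7 | 100 | 3.5 | under 1° |
| Farthest long | 100.1 | 100 | 2.6 | under 1° |

- **Height on the bed:** I did not measure it directly. The positions above assume each carton lies flat; the side view looks that way, and none had tipped.
- **Short carton at the stop:** I felt only a light push there (about 7 N), so its seat rests on the view more than on the force.
- **Carton in the grip:** while I carried the short carton, the side view suggested it sat a few degrees askew in the grip. The final view shows it straight.
- **Bystanders:** the tape roll and the weight appear where they started, judged by eye from the picture. The arm stood clear of everything.

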